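Close up the row and finish the pyramid of bush blanks in the stock cradle

ROBOT

A 6-joint arm with a two-finger parallel gripper is mounted at the origin on a cart in front of the work surface, level with it; the furniture and walls round the work are solid. World frame = base frame: x ahead of the robot, y to its left, z up, the work surface at z = 0. Lengths are in mm, angles in rad, forces in N, time in s.
With the tool pointing down it reaches from about 275 to 750 mm from the base axis. Payload 10.2 kg.
Tool frame: the origin (TCP) lies between the finger pads; the fingertips stand 11 mm ahead of it and the grasp point (between the pads) lies 8 mm behind it (ctrl.nose_length is the distance from the TCP to the fingertips, in mm); x points along the fingers, y is the direction in which the jaws open and shut, and the axes are right-handed (so a half turn about x gives the same grasp; the last joint's range is limited). The gripper opens to 85 mm and grips with 20 to 120 N. Pads are 22 mm wide; open, the fingers measure 114 mm over their backs; the gripper's body (76 mm by 85 mm) begins 54 mm behind the grasp point. The pads swing forward as they close: fully open they stand 13 mm farther back than shut.
Start: joints at [-1.53, 0.313, 1.498, -0, 1.331, -0.223], TCP at [136.881, -506.848, 242.294] pointing down, gripper open.
Joint ranges: [-2.94, 2.94], [-0.97, 2.17], [0.19, 2.56], [-1.23, 4.37], [0.02, 3.11], [-2.88, 2.88]. Speed limits (rad/s): [2.39, 2.39, 3.01, 3.14, 3.14, 3.14].

INTERFACE

Orientations are given as a unit quaternion [w, x, y, z].
In Python, from rig import ctrl, capture, ticket gives the robot as it stands.
- The arm moves only by the tool step_arm, never from a script. Its argument "commands" is a list of rows, each a list of 2 entries, a list of its own where there are three numbers: the shift along the world's x, y, z normalised to -1 to 1, where 1 is 0.04 m, then the turn about the world's z normalised to -1 to 1, where 1 is 180 degrees. A call has 1 to 5 rows; each row shifts and turns the commanded pose from where the row before left it; what a row does not reach is not made up. A row lasts 1/10 s, in which the tool goes at most 50 mm and 8.59 degrees, less where a joint would pass 70% of its speed; a pose out of reach is approached as far as the arm can. A call with a number of a shift or a turn outside -1 to 1 is refused whole. A call with a gripper value outside its range is refused whole. "gripper" is the closure, from -1 (fully open) to 1 (shut), so that 0 is half open, set as the call begins (left out, the last holds). The fingers move at their own pace and stop on an object; "force" is the grip in N (left out, the last holds). Time passes only in rows, so rows that do not move let the fingers close. It gives the time, the measured TCP pose, the force and the opening at its end, in the units of the state.
- ctrl.sense(): the state, without advancing time (a new reading comes with each control period).
- capture(name): name is "scene" or "top" or "wrist"; returns a dict with "image" (420x560x3 uint8, blue, green, red), "fov_y" (degrees; the focal length in pixels is half the picture's height over the tangent of half this angle, whatever the lens; pixels are square), "cx", "cy" (the principal point, pixels), "origin" and "orientation" of the camera in the world. Camera axes: x right, y down, z forward; pixel columns grow to the right and rows downward; lengths in mm; the calibration is good to about 2 mm. The wrist camera is an equidistant fisheye: a pixel r from the principal point sees the ray r / f radians off the axis. A picture is of the moment at which its call begins. There is no depth.
- ticket.finish_job(): hands the job in, once; it reports no verdict.
The state is a dict: "time_s": time; "joints": joint angles; "dq": joint speeds; "tau": joint torques, N m; "eef_pos": TCP position; "ee_rot": TCP orientation; "force": force on the tool from outside, world axes, zero at the start; "wrist_torque": the same for the moment, N m; "grip_width": opening from 0.0 (shut) to 1.0 (fully open).
Only numpy, scipy, OpenCV 4.12 (cv2) and the standard library are available. Lean on these libraries where they do the work, as an engineer would, in place of code of your own. Each camera call takes 0.05 s, during which the arm holds its last target.

TASK

Finish the half-built stack of round bush blanks in the stock cradle: first push the sliding stop home so that the bottom row of three is closed up, then take the two loose blanks from their V-blocks, lay one in the open gap of the second layer and the last on top in the saddle between the two, so that all six nest as a tidy 3-2-1 pyramid with their ends roughly in line. Set the blanks down, do not drop them; leave the stop home and the tools and parts around the cradle undisturbed.

Things in the scene. Friction and masses are not known exactly. Their poses are not given: they have to be found in the camera images.
- cradle: Fixed stock cradle: grey plate 100 (x) by 272 mm (y), 8 mm thick; blanks lie in it along its x. Origin at the underside below the middle of the row, 3 mm over the bench (rubber feet), z up. Fixed cheek 54 mm high, inner face at y -75 mm; stop at +y; open at both x ends. Nested blank centres: row y -50, 0, 50, z 33; second layer y -25, 25, z 76; top y 0, z 119 mm. A 4 mm strip at y 15 chocks the first pair.
- row_stop (a joint): Sliding stop of the cradle, in m: 0 when its face closes the row of three touching blanks (150 mm between the faces), positive when drawn back along the cradle's +y (up to 0.045). A friction shoe holds it where it is left; it takes about 8 N to move.
- stop_grip (a point): Upright grip plate of the sliding stop, 44 mm wide (cradle x), 10 mm thick (cradle y), top 92 mm above the bench; point in its middle, 73 mm above the bench, at cradle y 140 mm when row_stop is 0. Push its outer (+y) face or pinch it from above: 50 mm of clear space lies between it and the stop's 58 mm high cheek.
- blank_1_mid (a point): Solid aluminium bush blank, 50 mm diameter, 65 mm long, 0.34 kg, flat sawn ends. Point at its centre; its x axis runs along the bar (either way round). Bottom row, against the fixed cheek; in place.
- blank_2_mid (a point): Solid aluminium bush blank, 50 mm diameter, 65 mm long, 0.34 kg, flat sawn ends. Point at its centre; its x axis runs along the bar (either way round). Bottom row, middle; in place.
- blank_3_mid (a point): Solid aluminium bush blank, 50 mm diameter, 65 mm long, 0.34 kg, flat sawn ends. Point at its centre; its x axis runs along the bar (either way round). Bottom row, nearest the stop; starts 5 to 16 mm off blank_2 and rolls up to it when the stop is pushed in.
- blank_4_mid (a point): Solid aluminium bush blank, 50 mm diameter, 65 mm long, 0.34 kg, flat sawn ends. Point at its centre; its x axis runs along the bar (either way round). Second layer, already saddled on blank_1 and blank_2.
- blank_5_mid (a point): Solid aluminium bush blank, 50 mm diameter, 65 mm long, 0.34 kg, flat sawn ends. Point at its centre; its x axis runs along the bar (either way round). Loose in a V-block, centre 45 mm above the bench. Grip it across its end faces (65 mm apart): in the stack there is no room for a finger beside it.
- blank_6_mid (a point): Solid aluminium bush blank, 50 mm diameter, 65 mm long, 0.34 kg, flat sawn ends. Point at its centre; its x axis runs along the bar (either way round). Loose in the other V-block, centre 45 mm above the bench. Same as blank_5; either may go in either place.
- vblock_1: Dark steel V-block, fixed: 40 mm along the vee (its x), 70 mm across, 36 mm high, so the blank in it overhangs 12 mm at each end. Origin on the bench under its middle.
- vblock_2: Dark steel V-block, same as the other.
- caliper: Bystander: steel caliper lying flat, 215 mm long, 8 mm high, to the right of the cradle, behind the V-blocks.
- pliers: Bystander: pliers with green handles lying flat, 174 mm long, 12 mm high, near the front edge at the left.
- clutch_basket: Bystander: clutch basket, 121 mm across, 47 mm high, on the thin mat behind the cradle.
- piston: Bystander: piston standing crown up, 66 mm across, 57 mm high, behind the work.
Not all that is in view belongs to the job. What is shaped like the part that bears blank_6_mid but turquoise is not meant. What is shaped like the part that bears blank_4_mid but red is not meant.

How it is judged (in metres and radians):
On the way, in this order (a step that is already met when the one before it is completed fails the run):
1. the sliding stop is pushed home and the bottom row of three is closed up, with the first second-layer blank still in its saddle (value of joint row_stop below 0.004 m and y of blank_1_mid in the frame of cradle between -0.058 and -0.042 m and z of blank_1_mid in the frame of cradle between 0.028 and 0.038 m and x of blank_1_mid in the frame of cradle between -0.012 and 0.012 m and angle between the x axis of each of blank_1_mid, blank_2_mid, blank_3_mid, blank_4_mid and the x axis of cradle, either way round below 0.1 rad and y of blank_2_mid in the frame of cradle between -0.007 and 0.009 m and z of blank_2_mid in the frame of cradle between 0.028 and 0.038 m and x of blank_2_mid in the frame of cradle between -0.012 and 0.012 m and y of blank_3_mid in the frame of cradle between 0.043 and 0.059 m and z of blank_3_mid in the frame of cradle between 0.028 and 0.038 m and x of blank_3_mid in the frame of cradle between -0.012 and 0.012 m and y of blank_4_mid in the frame of cradle between -0.033 and -0.017 m and z of blank_4_mid in the frame of cradle between 0.071 and 0.081 m and x of blank_4_mid in the frame of cradle between -0.012 and 0.012 m), for 0.2 s.
2. a second blank lies in the open gap of the second layer (all of step 1 and ((y of blank_5_mid in the frame of cradle between 0.018 and 0.034 m and z of blank_5_mid in the frame of cradle between 0.071 and 0.081 m and x of blank_5_mid in the frame of cradle between -0.012 and 0.012 m and angle between the x axis of blank_5_mid and the x axis of cradle, either way round below 0.1 rad) or (y of blank_6_mid in the frame of cradle between 0.018 and 0.034 m and z of blank_6_mid in the frame of cradle between 0.071 and 0.081 m and x of blank_6_mid in the frame of cradle between -0.012 and 0.012 m and angle between the x axis of blank_6_mid and the x axis of cradle, either way round below 0.1 rad))), for 0.2 s.
At the end, for the whole second after the job is handed in: The stop is within 4 mm of home; three blanks lie in the bottom row, two in the gaps of the second layer and one on top in the saddle, each within 8 mm sideways, 5 mm in height and 12 mm lengthwise of its nested place in the cradle and parallel to the cradle's x within 0.1 rad; all six at rest (all of step 1 and (((y of blank_5_mid in the frame of cradle between 0.018 and 0.034 m and z of blank_5_mid in the frame of cradle between 0.071 and 0.081 m and x of blank_5_mid in the frame of cradle between -0.012 and 0.012 m and angle between the x axis of blank_5_mid and the x axis of cradle, either way round below 0.1 rad) and (y of blank_6_mid in the frame of cradle between -0.007 and 0.009 m and z of blank_6_mid in the frame of cradle between 0.114 and 0.124 m and x of blank_6_mid in the frame of cradle between -0.012 and 0.012 m and angle between the x axis of blank_6_mid and the x axis of cradle, either way round below 0.1 rad)) or ((y of blank_6_mid in the frame of cradle between 0.018 and 0.034 m and z of blank_6_mid in the frame of cradle between 0.071 and 0.081 m and x of blank_6_mid in the frame of cradle between -0.012 and 0.012 m and angle between the x axis of blank_6_mid and the x axis of cradle, either way round below 0.1 rad) and (y of blank_5_mid in the frame of cradle between -0.007 and 0.009 m and z of blank_5_mid in the frame of cradle between 0.114 and 0.124 m and x of blank_5_mid in the frame of cradle between -0.012 and 0.012 m and angle between the x axis of blank_5_mid and the x axis of cradle, either way round below 0.1 rad))) and linear speed of each of blank_1, blank_2, blank_3, blank_4, blank_5, blank_6 below 0.02 m/s); the robot touches nothing.
It fails at once if the caliper is moved by more than 25 mm (distance of caliper from where it was at the start of the episode above 0.025 m).
It fails at once if the pliers are moved by more than 25 mm (distance of pliers from where it was at the start of the episode above 0.025 m).
It fails at once if the clutch basket is moved by more than 25 mm (distance of clutch_basket from where it was at the start of the episode above 0.025 m).
It fails at once if the piston is moved by more than 25 mm (distance of piston from where it was at the start of the episode above 0.025 m).
It fails at once if a loose blank is dropped from more than about 12 mm ((linear speed of blank_5 above 0.5 m/s and contact force between the fingers and blank_5 below 0.05 N) or (linear speed of blank_6 above 0.5 m/s and contact force between the fingers and blank_6 below 0.05 N)).
It also fails if it takes over 70 s, if anything falls off the work surface, if the arm or the gripper's body presses on something with over 40 N, if the wrist force passes 120 N, or if a joint passes its speed limit or range.

## Working session

There is one attempt and no reset: what is moved stays moved. The work goes in short steps, Python scripts to look and compute and a tool call to move; the robot and the scene stay as the last step left them, time stands still between calls to the robot, and variables do not carry over. Pictures are saved under pics/ and viewed, and the job is handed in when it is done.

Besides the shell and the picture viewer there is one more tool, called by a JSON object that holds its "name" and its "arguments". step_arm: Moves the arm, as the interface text tells. Its arguments: {"type":"object","properties":{"commands":{"type":"array","items":{"type":"array"}},"gripper":{"type":"number"},"force":{"type":"number"}},"required":["commands"]}

```bash
mkdir -p pics; ls; cat > h.py <<'E'
import numpy as np, cv2, json, pickle
from scipy.spatial.transform import Rotation as R
def rot(q): return R.from_quat([q[1],q[2],q[3],q[0]]).as_matrix()
def f(c): return c["image"].shape[0]/2/np.tan(np.radians(c["fov_y"])/2)
def ray(c,u,v,fish=False):
    x,y=u-c["cx"],v-c["cy"]; F=f(c)
    if fish:
        r=np.hypot(x,y)+1e-9; a=r/F; d=np.array([np.sin(a)*x/r,np.sin(a)*y/r,np.cos(a)])
    else: d=np.array([x/F,y/F,1.])
    return np.array(c["origin"],float), rot(c["orientation"])@(d/np.linalg.norm(d))
def plane(c,u,v,z,fish=False):
    o,d=ray(c,u,v,fish); return o+d*(z-o[2])/d[2]
def proj(c,p,fish=False):
    q=rot(c["orientation"]).T@(np.array(p,float)-np.array(c["origin"],float)); F=f(c)
    if fish:
        r=np.hypot(q[0],q[1])+1e-9; a=np.arctan2(r,q[2]); return np.array([c["cx"]+F*a*q[0]/r,c["cy"]+F*a*q[1]/r])
    return np.array([c["cx"]+F*q[0]/q[2],c["cy"]+F*q[1]/q[2]])
def snap(name,tag):
    from rig import capture
    c=capture(name); cv2.imwrite(f"pics/{tag}.png",c["image"]); pickle.dump(c,open(f"pics/{tag}.pkl","wb")); return c
def load(tag): return pickle.load(open(f"pics/{tag}.pkl","rb"))
E
python3 - <<'E'
from h import *
from rig import ctrl
for n in("scene","top","wrist"):
    c=snap(n,n+"0"); print(n,c["fov_y"],c["cx"],c["cy"],c["origin"],c["orientation"])
print(ctrl.sense())
E
```

```text
pics
scene 49.22776175769704 282.9438156267835 219.7847165654803 [  69.33633057 -868.52527536  763.39191428] [-0.45308897  0.852115   -0.22694751  0.13078701]
top 49.90013162461659 286.38294113129973 203.94173802627438 [ 2.83884168e+02 -1.89386318e-01  1.42306086e+03] [ 0.07565515 -0.69390681  0.71209714 -0.0754142 ]
wrist 65.70646984690485 280.1296067817999 215.86559954771067 [ 205.38697833 -488.09902915  371.93165304] [ 0.11289154  0.78549783 -0.60214819 -0.0875569 ]
{'time_s': 0.15, 'joints': array([-1.53036683e+00,  3.13275270e-01,  1.49820988e+00, -4.14988162e-05,
        1.33099032e+00, -2.23381367e-01]), 'dq': array([ 0.00041423, -0.00102996, -0.00253064, -0.00082374,  0.00120734,
        0.00042064]), 'tau': array([ 1.95459172e-03, -4.12368608e+01, -2.59795976e+01, -1.28375887e-04,
        3.22266562e-03, -1.07507637e-05]), 'eef_pos': array([ 136.88082153, -506.66952846,  241.91001579]), 'ee_rot': array([ 0.09269232,  0.700978  ,  0.09331656, -0.70094936]), 'force': array([-0.85338468, -1.06699908,  0.20768397]), 'wrist_torque': array([0.0036483 , 0.02063617, 0.02060398]), 'grip_width': 1.0006451409541468}
```

View pics/scene0.png

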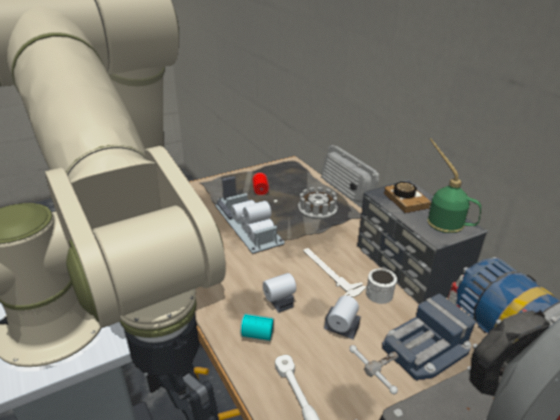

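View pics/top0.png

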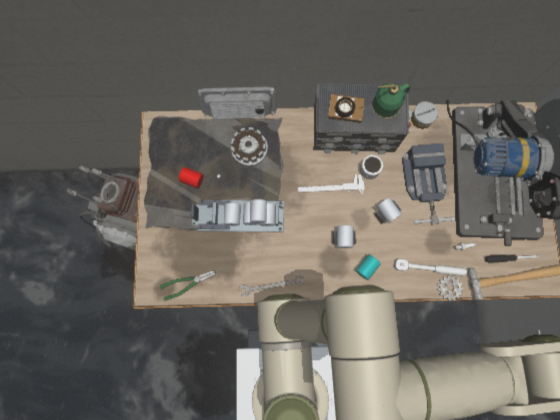

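View pics/wrist0.png

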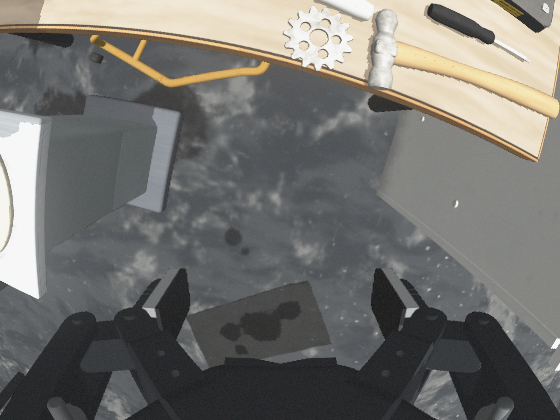

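The top view shows the cradle at about (240,215), grey blanks in V-blocks at (345,236) and (388,210), and the turquoise decoy at (369,267). The red decoy is at (191,177). I'll enlarge the relevant areas to confirm.

```bash
python3 - <<'E'
from h import *
c=load("top0")["image"]
a=cv2.resize(c[185:250,180:300],None,fx=6.6,fy=6.6,interpolation=cv2.INTER_CUBIC);cv2.imwrite("pics/t_cr.png",a)
a=cv2.resize(c[185:290,290:420],None,fx=5.6,fy=5.6,interpolation=cv2.INTER_CUBIC);cv2.imwrite("pics/t_v.png",a)
c=load("scene0")["image"]
a=cv2.resize(c[160:265,200:345],None,fx=5.5,fy=5.5,interpolation=cv2.INTER_CUBIC);cv2.imwrite("pics/s_cr.png",a)
a=cv2.resize(c[240:350,220:390],None,fx=4.7,fy=4.7,interpolation=cv2.INTER_CUBIC);cv2.imwrite("pics/s_v.png",a)
E
```

```text
(no output)
```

View pics/t_cr.png

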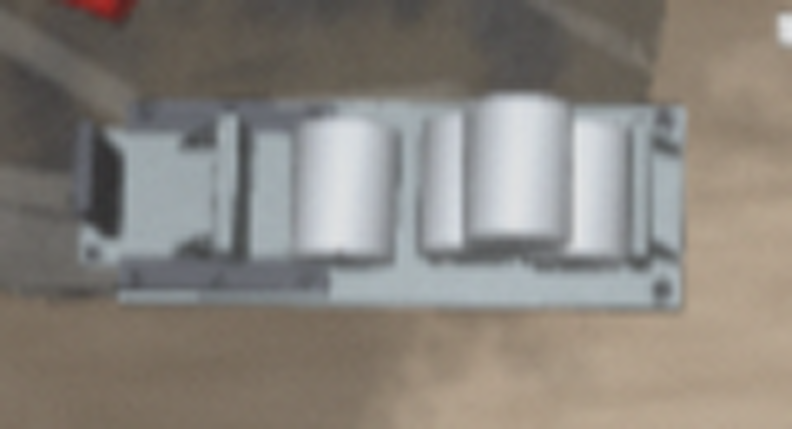

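View pics/t_v.png

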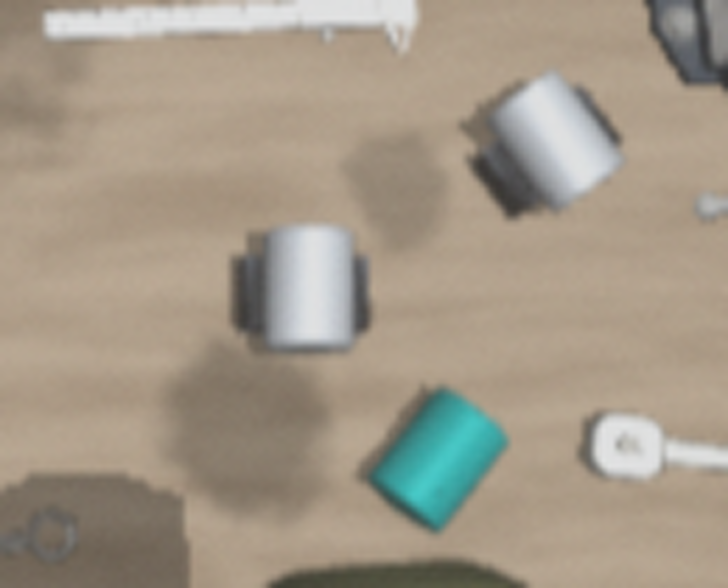

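View pics/s_cr.png

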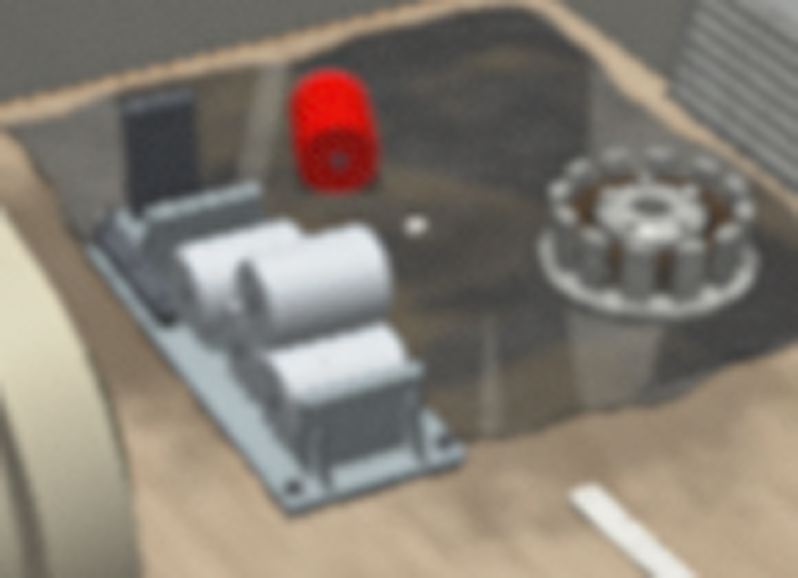

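View pics/s_v.png

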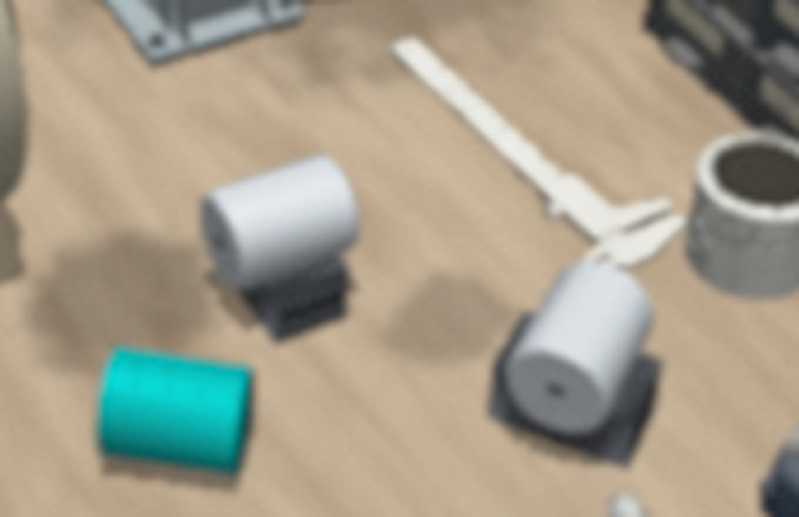

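```bash
python3 - <<'E'
from h import *
c=load("top0")
def cr(x,y): return 180+(x+.5)/6.6-.5,185+(y+.5)/6.6-.5
def v(x,y): return 290+(x+.5)/5.6-.5,185+(y+.5)/5.6-.5
P=lambda n,uv,z:print(n,plane(c,*uv,z).round(1))
P("plateTR",cr(685,104),11);P("plateBR",cr(683,306),11);P("plateBL",cr(120,304),11)
P("b4 top",cr(518,97),79);P("b4 bot",cr(515,243),79);P("b4 mid",cr(516,170),79)
P("b3 mid",cr(344,188),36)
P("cheek in top L",cr(632,124),57);
P("grip TL",cr(82,124),92);P("grip TR/edge",cr(92,124),92);P("grip B",cr(80,235),92)
P("stopface",cr(240,180),61)
P("b5",v(310,288),45);P("b5t",v(308,225),45);P("b5b",v(311,348),45)
P("b6",v(556,140),45)
# axis b6: corners
for p in[(495,112),(550,73),(620,160),(560,207)]:P("b6c",v(*p),45)
P("turq",v(440,458),25)
P("calL",v(45,28),4);P("calR",v(415,20),4)
P("basket",(249,146),45);P("red",(191,177),25)
P("pist",(372,166),57)
E
```

```text
plateTR [602.9   5.7  11. ]
plateBR [503.8   9.1  11. ]
plateBL [511.8 278.7  11. ]
b4 top [592.9  82.6  79. ]
b4 bot [524.4  84.8  79. ]
b4 mid [558.5  84.   79. ]
b3 mid [560.7 168.4  36. ]
cheek in top L [583.6  30.6  57. ]
grip TL [582.5 281.5  92. ]
grip TR/edge [582.4 276.9  92. ]
grip B [530.9 281.4  92. ]
stopface [560.7 213.8  61. ]
b5 [ 477.8 -181.1   45. ]
b5t [ 512.8 -181.8   45. ]
b5b [ 444.8 -179.9   45. ]
b6 [ 557.1 -322.1   45. ]
b6c [ 573.9 -289.4   45. ]
b6c [ 595.3 -321.6   45. ]
b6c [ 544.8 -356.8   45. ]
b6c [ 519.3 -321.6   45. ]
turq [ 384.8 -250.    25. ]
calL [639.  -41.3   4. ]
calR [ 638.1 -255.4    4. ]
basket [777.1 111.7  45. ]
red [684.4 300.5  25. ]
pist [ 696.1 -276.5   57. ]
```

```bash
python3 - <<'E'
from h import *
from rig import ctrl
s=ctrl.sense(); M=rot(s["ee_rot"]); print(M.round(3)); print(np.degrees(np.arctan2(M[1,1],M[0,1])), ctrl.nose_length)
E
```

```text
[[-0.     0.261 -0.965]
 [ 0.001 -0.965 -0.261]
 [-1.    -0.001 -0.   ]]
-74.88418105129122 11.0
```

{"name": "step_arm", "arguments": {"commands": [[[0.8,0.6,0.2],0.04],[[0.8,0.6,0.2],0.04],[[0.8,0.6,0.2],0.04],[[0.8,0.6,0.2],0.04],[[0.8,0.6,0.2],0.04]], "gripper": -1}}

```text
time_s: 0.65
eef_pos: [297.9, -385.6, 282.5]
ee_rot: [0.307, 0.637, 0.307, -0.637]
force: [-0.1, -1.0, 0.2]
grip_width: 0.999
```

{"name": "step_arm", "arguments": {"commands": [[[0.8,0.6,0],0.04],[[0.8,0.6,0],0.04],[[0.8,0.6,0],0.04],[[0.8,0.6,0],0.04],[[0.8,0.6,0],0.04]]}}

```text
time_s: 1.15
eef_pos: [458.0, -265.5, 282.1]
ee_rot: [-0.488, -0.511, -0.489, 0.511]
force: [-0.2, -1.3, -0.7]
grip_width: 1.001
```

{"name": "step_arm", "arguments": {"commands": [[[0,0,0],0],[[0,0,0],0]]}}

```text
time_s: 1.35
eef_pos: [457.0, -266.4, 281.9]
ee_rot: [-0.487, -0.512, -0.488, 0.512]
force: [-0.7, -0.4, -0.1]
grip_width: 1.003
```

```bash
python3 - <<'E'
from h import *
from rig import ctrl
c=snap("wrist","w1"); print(c["origin"],rot(c["orientation"]).round(2))
s=ctrl.sense();M=rot(s["ee_rot"]);print(s["time_s"],s["eef_pos"],np.degrees(np.arctan2(M[1,1],M[0,1])))
E
```

```text
[ 459.90575286 -194.85439041  412.05001349] [[ 1.   -0.05 -0.02]
 [-0.05 -0.96 -0.28]
 [-0.    0.28 -0.96]]
1.4 [ 456.51002259 -267.05524679  282.04062609] -2.943784118145939
```

View pics/w1.png

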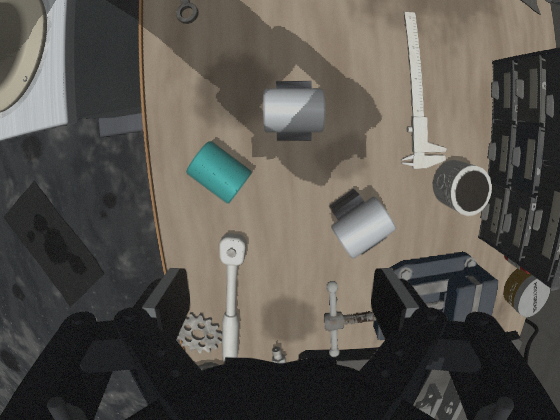

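The wrist view shows a grey blank in a V-block at (293,110), a second grey blank in a V-block at (362,227), and the turquoise decoy, with no block, at (219,172). The two grey ones match the description. Here is an enlarged crop to confirm and measure.

```bash
python3 - <<'E'
from h import *
c=load("w1")["image"]
a=cv2.resize(c[70:270,240:410],None,fx=3,fy=3,interpolation=cv2.INTER_CUBIC)
cv2.imwrite("pics/w1c.png",a)
E
```

```text
(no output)
```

View pics/w1c.png

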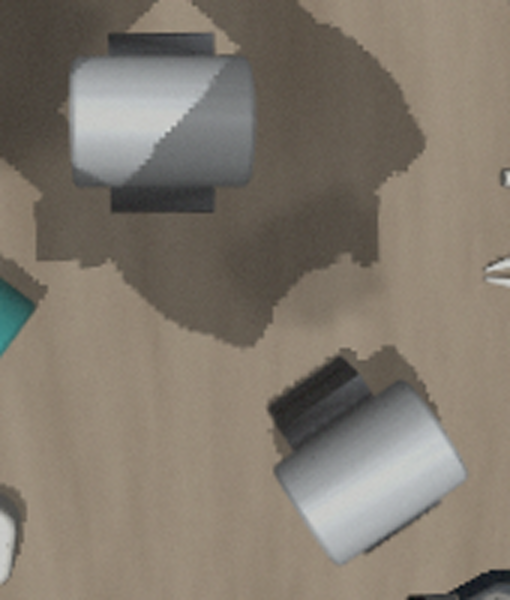

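```bash
python3 - <<'E'
from h import *
c=load("w1")
def rep(n,pts,z,zt):
    P=np.array([plane(c,240+(x+.5)/3-.5,70+(y+.5)/3-.5,z,True) for x,y in pts])
    m=P.mean(0); a=(P[1]+P[2]-P[0]-P[3])/2; b=(P[0]+P[1]-P[2]-P[3])/2
    print(n,m.round(1),"len",np.linalg.norm(a[:2]).round(1),"dia",np.linalg.norm(b[:2]).round(1),"yaw",np.degrees(np.arctan2(a[1],a[0])).round(1))
rep("A",[(73,58),(250,58),(251,184),(76,184)],46.7,0)
for p in[(69,115),(255,120)]: print(plane(c,240+(p[0]+.5)/3-.5,70+(p[1]+.5)/3-.5,70,True).round(1))
rep("B",[(277,470),(403,381),(465,470),(340,562)],46.7,0)
E
```

```text
A [ 475.3 -180.6   46.7] len 65.2 dia 47.5 yaw -2.4
[ 442.1 -178.1   70. ]
[ 506.4 -182.5   70. ]
B [ 554.2 -321.1   46.7] len 63.0 dia 48.7 yaw 34.5
```

{"name": "step_arm", "arguments": {"commands": [[[0.28,0.9,0],0],[[0.28,0.9,0],0],[[0.28,0.9,0],0],[[0.28,0.9,0],0],[[0.28,0.9,0],0]], "gripper": 1}}

```text
time_s: 1.9
eef_pos: [512.6, -86.7, 282.4]
ee_rot: [-0.486, -0.513, -0.486, 0.513]
force: [0.1, -0.6, 0.4]
grip_width: 0.145
```

{"name": "step_arm", "arguments": {"commands": [[[0.28,0.9,0],0],[[0.28,0.9,0],0],[[0.28,0.9,0],0],[[0.28,0.9,0],0],[[0.1,0.7,0],0.0]]}}

```text
time_s: 2.4
eef_pos: [562.0, 85.6, 282.2]
ee_rot: [-0.487, -0.513, -0.487, 0.513]
force: [0.6, -1.9, -0.1]
grip_width: 0.001
```

{"name": "step_arm", "arguments": {"commands": [[[0,0,0],0],[[0,0,0],0]]}}

```text
time_s: 2.6
eef_pos: [561.6, 84.1, 282.2]
ee_rot: [-0.487, -0.513, -0.487, 0.513]
force: [0.7, -0.5, -0.4]
grip_width: -0.001
```

```bash
python3 - <<'E'
from h import *
from rig import ctrl
c=snap("wrist","w2"); print(c["origin"])
s=ctrl.sense();M=rot(s["ee_rot"]);print(s["time_s"],s["eef_pos"],np.degrees(np.arctan2(M[1,1],M[0,1])))
E
```

```text
[564.52106292 155.79087902 412.28785399]
2.65 [561.55704533  83.68612497 282.27545835] -2.9974751429519593
```

View pics/w2.png

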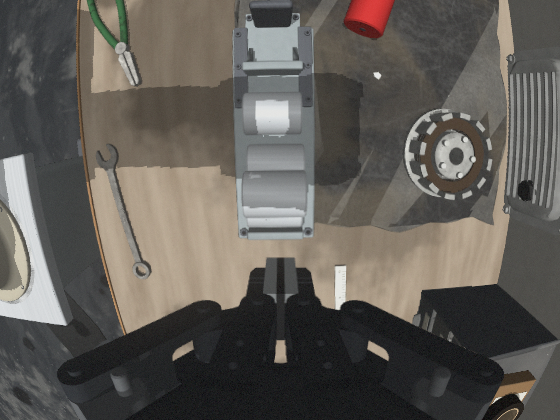

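```bash
python3 - <<'E'
from h import *
c=load("w2")["image"]
a=cv2.resize(c[0:245,220:330],None,fx=4,fy=4,interpolation=cv2.INTER_CUBIC)
cv2.imwrite("pics/w2a.png",a[:500]);cv2.imwrite("pics/w2b.png",a[480:])
E
```

```text
(no output)
```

View pics/w2a.png

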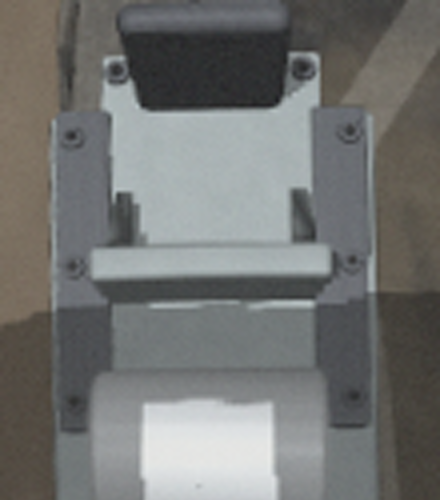

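View pics/w2b.png

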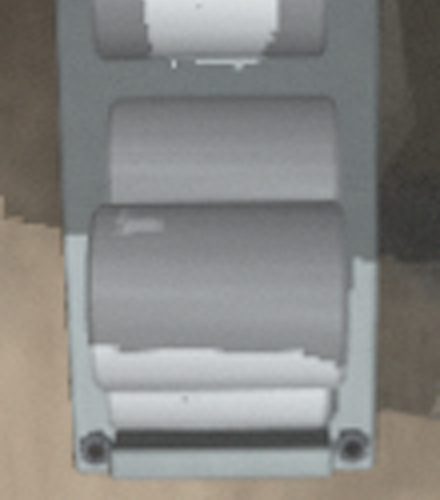

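```bash
python3 - <<'E'
from h import *
c=load("w2")
def A(x,y,z): return plane(c,220+(x+.5)/4-.5,(y+.5)/4-.5,z,True).round(1)
def B(x,y,z): return A(x,y+480,z)
print("plate",B(76,472,11),B(376,470,11),"left up",B(62,150,11),"L top",A(54,110,11),"R top",A(376,115,11))
print("cheek fixed inner",B(112,432,57),B(328,432,57),"B z54",B(220,432,54))
print("stop cheek inner", A(92,280,61),A(330,276,61),"outer",A(92,250,61),A(330,246,61))
print("grip top outer",A(120,4,92),A(288,4,92),"inner",A(124,28,92),A(290,26,92))
print("b4 corners",[B(*p,80) for p in[(95,206),(340,204),(345,388),(98,388)]])
print("b3",[B(*p,37.) for p in[(96,58),(326,54)]],[A(*p,39) for p in[(95,372),(326,370)]])
print("b2",[B(*p,38) for p in[(112,98),(336,96)]])
E
```

```text
plate [501.4  10.7  11. ] [600.4   6.3  11. ] left up [506.  116.7  11. ] L top [513.  281.9  11. ] R top [611.3 274.1  11. ]
cheek fixed inner [520.3  39.1  57. ] [582.6  35.9  57. ] B z54 [551.4  36.6  54. ]
stop cheek inner [527.4 216.4  61. ] [590.5 213.7  61. ] outer [527.8 224.8  61. ] [591.  222.1  61. ]
grip top outer [540.8 284.1  92. ] [582.1 281.4  92. ] inner [541.5 277.3  92. ] [582.3 275.1  92. ]
b4 corners [array([523.5, 108.3,  80. ]), array([586.8, 105.3,  80. ]), array([586.4,  55.8,  80. ]), array([520.4,  59.3,  80. ])]
b3 [array([521.6, 145.3,  37. ]), array([587.4, 142.7,  37. ])] [array([524.5, 193.2,  39. ]), array([589.6, 189.9,  39. ])]
b2 [array([525.5, 133.4,  38. ]), array([589.7, 130.5,  38. ])]
```

{"name": "step_arm", "arguments": {"commands": [[[0.01,0.95,0],0.003],[[0.01,0.95,0],0],[[0,0.95,0],0],[[0,0.95,0],0],[[0,0.95,0],0]]}}

```text
time_s: 3.15
eef_pos: [562.9, 274.7, 282.6]
ee_rot: [0.489, 0.511, 0.489, -0.511]
force: [-0.5, 0.0, -0.3]
grip_width: -0.002
```

{"name": "step_arm", "arguments": {"commands": [[[0,0.97,0],0],[[0,0,-0.9],0],[[0,0,-0.9],0],[[0,0,-0.9],0],[[0,0,0],0]]}}

```text
time_s: 3.65
eef_pos: [561.2, 311.6, 169.6]
ee_rot: [-0.488, -0.508, -0.49, 0.514]
force: [-0.8, 0.3, -0.2]
grip_width: -0.002
```

```bash
python3 - <<'E'
from h import *
from rig import ctrl
c=snap("wrist","w3");c2=snap("scene","s3")
s=ctrl.sense();M=rot(s["ee_rot"]);print(s["time_s"],s["eef_pos"],np.degrees(np.arctan2(M[1,1],M[0,1])))
E
```

```text
3.75 [563.30031263 312.85061641 175.55287999] -2.4489619443800867
```

View pics/s3.png

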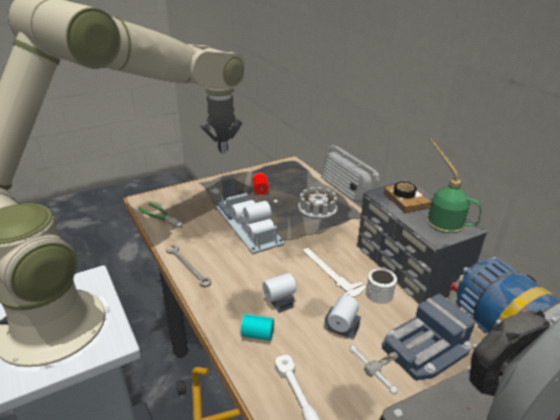

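The scene view shows the gripper poised outside the stop, with its tip at (222,148) and nothing beneath it. Next it goes down.

{"name": "step_arm", "arguments": {"commands": [[[0,0,-0.65],0],[[0,0,-0.65],0],[[0,0,-0.65],0],[[0,0,-0.65],0],[[0,0,0],0]]}}

```text
time_s: 4.25
eef_pos: [562.4, 313.2, 69.6]
ee_rot: [-0.489, -0.51, -0.49, 0.511]
force: [-0.0, 0.3, 0.9]
grip_width: -0.002
```

```bash
python3 - <<'E'
from h import *
from rig import ctrl
c2=snap("scene","s4");c=snap("wrist","w4")
cv2.imwrite("pics/s4c.png",cv2.resize(c2["image"][120:265,180:345],None,fx=4.5,fy=4.5,interpolation=cv2.INTER_CUBIC))
s=ctrl.sense();M=rot(s["ee_rot"]);print(s["time_s"],s["eef_pos"],s["force"])
E
```

```text
4.35 [563.86195734 313.95618882  72.89904869] [-0.06415336  1.42252535  0.45414762]
```

View pics/s4c.png

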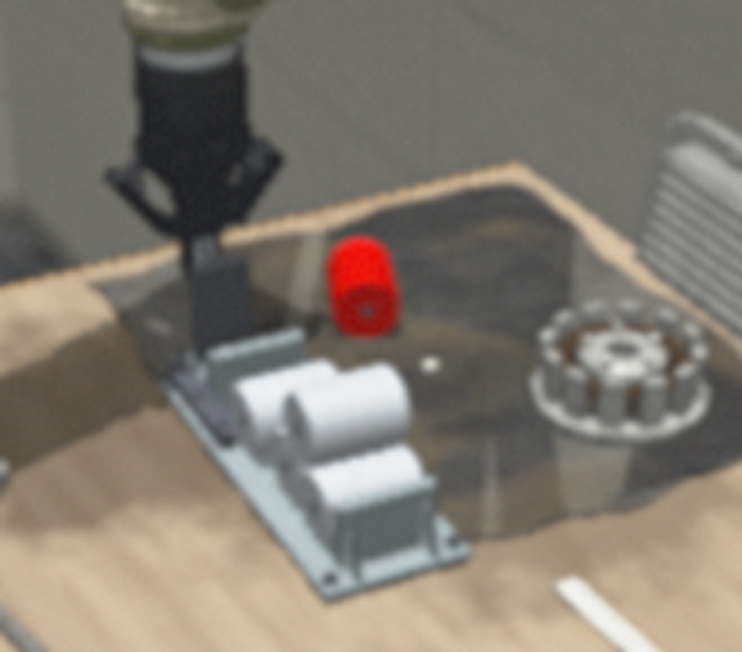

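View pics/w4.png

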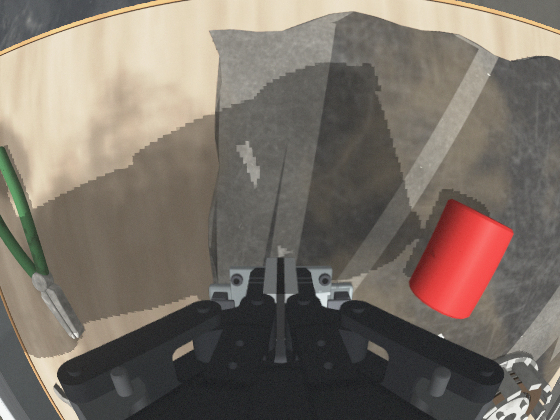

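{"name": "step_arm", "arguments": {"commands": [[[-0.01,-0.18,0],0],[[-0.01,-0.18,0],0],[[-0.01,-0.18,0],0],[[-0.01,-0.18,0],0],[[-0.01,-0.18,0],0]]}}

```text
time_s: 4.85
eef_pos: [561.5, 278.8, 72.0]
ee_rot: [0.49, 0.512, 0.489, -0.508]
force: [2.5, 9.9, 1.4]
grip_width: 0.0
```

{"name": "step_arm", "arguments": {"commands": [[[0,-0.1,0],0],[[0,-0.05,0],0],[[0,0,0],0]]}}

```text
time_s: 5.15
eef_pos: [561.3, 272.4, 71.9]
ee_rot: [0.49, 0.512, 0.489, -0.509]
force: [1.1, 5.2, 2.7]
grip_width: 0.003
```

```bash
python3 - <<'E'
from h import *
from rig import ctrl
c2=snap("scene","s5");c=snap("top","t5")
cv2.imwrite("pics/t5c.png",cv2.resize(c["image"][185:250,180:300],None,fx=6.6,fy=6.6,interpolation=cv2.INTER_CUBIC))
cv2.imwrite("pics/s5c.png",cv2.resize(c2["image"][120:265,180:345],None,fx=4.5,fy=4.5,interpolation=cv2.INTER_CUBIC))
s=ctrl.sense();print(s["time_s"],s["eef_pos"],s["force"])
E
```

```text
5.25 [561.29308604 272.40319041  71.90833595] [1.23236555 4.65834476 3.31151391]
```

View pics/s5c.png

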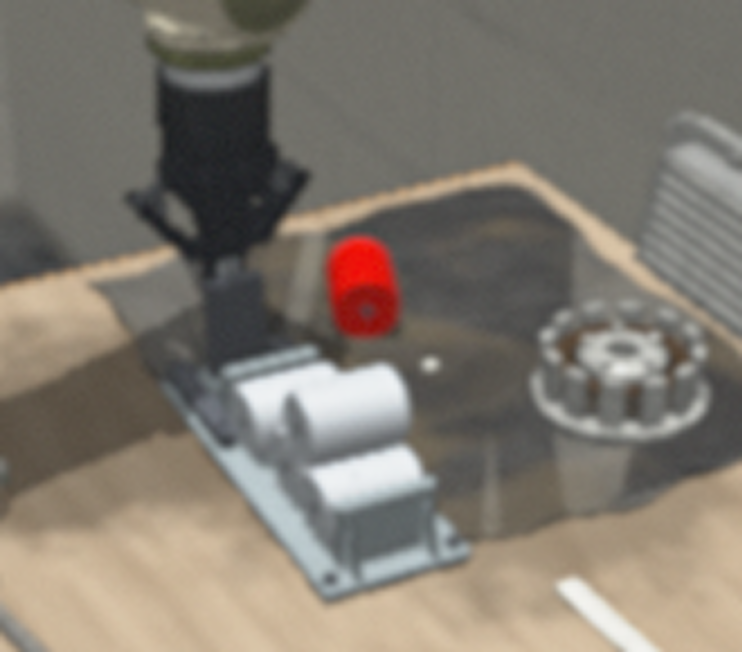

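View pics/t5c.png

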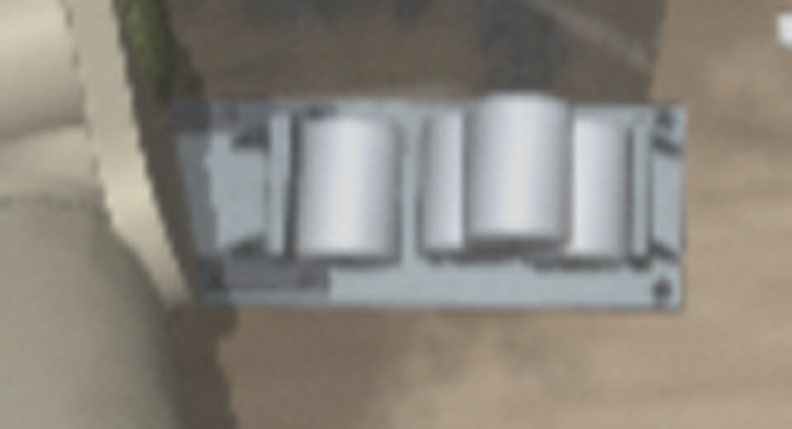

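The stop is moving at about 8 N and is just short of blank 3. I'll go on gently and watch the force.

{"name": "step_arm", "arguments": {"commands": [[[0,-0.06,0],0],[[0,-0.06,0],0],[[0,-0.05,0],0],[[0,0,0],0]]}}

```text
time_s: 5.65
eef_pos: [561.1, 265.8, 71.9]
ee_rot: [0.49, 0.512, 0.49, -0.509]
force: [-0.5, 6.1, 3.3]
grip_width: -0.002
```

{"name": "step_arm", "arguments": {"commands": [[[0,-0.04,0],0],[[0,-0.04,0],0],[[0,0,0],0]]}}

```text
time_s: 5.95
eef_pos: [560.9, 262.9, 71.9]
ee_rot: [0.489, 0.512, 0.49, -0.509]
force: [-0.9, 7.7, 4.3]
grip_width: 0.003
```

```bash
python3 - <<'E'
from h import *
from rig import ctrl
c2=snap("scene","s6");c=snap("top","t6")
cv2.imwrite("pics/t6c.png",cv2.resize(c["image"][185:250,180:300],None,fx=6.6,fy=6.6,interpolation=cv2.INTER_CUBIC))
s=ctrl.sense();print(s["time_s"],s["eef_pos"],s["force"])
E
```

```text
6.05 [560.9440529  262.91168667  71.92427275] [-0.45659746  6.7807077   4.55701327]
```

View pics/t6c.png

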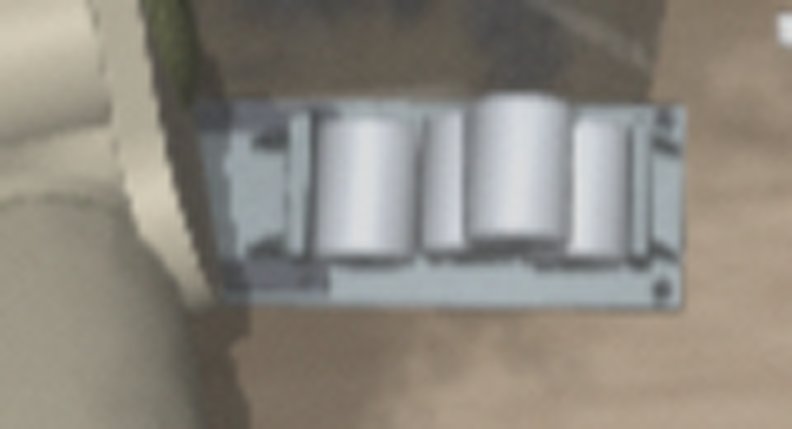

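{"name": "step_arm", "arguments": {"commands": [[[0,-0.03,0],0],[[0,0,0],0]]}}

```text
time_s: 6.25
eef_pos: [561.0, 262.6, 72.0]
ee_rot: [0.489, 0.512, 0.49, -0.508]
force: [-0.1, 13.6, 3.9]
grip_width: 0.0
```

{"name": "step_arm", "arguments": {"commands": [[[0,-0.03,0],0],[[0,0,0],0]]}}

```text
time_s: 6.45
eef_pos: [560.9, 262.5, 72.0]
ee_rot: [0.489, 0.513, 0.49, -0.508]
force: [0.2, 19.4, 2.7]
grip_width: -0.0
```

Home reached: TCP y 262.5 against 263 predicted, and force climbs without motion. Next I back off and look.

{"name": "step_arm", "arguments": {"commands": [[[0,0.1,0],0],[[0,0.4,0],0],[[0,0,0.9],0],[[0,0,0.9],0],[[0,0,0.9],0]]}}

```text
time_s: 6.95
eef_pos: [560.3, 279.9, 179.9]
ee_rot: [-0.49, -0.51, -0.49, 0.51]
force: [-0.5, 0.9, -0.3]
grip_width: 0.001
```

{"name": "step_arm", "arguments": {"commands": [[[0,-0.9,0.9],0],[[0,-0.9,0.9],0],[[0,-0.9,0.5],0],[[0,-0.9,0],0],[[0,-0.9,0],0]], "gripper": -1}}

```text
time_s: 7.45
eef_pos: [560.5, 99.7, 270.1]
ee_rot: [0.49, 0.51, 0.489, -0.51]
force: [0.9, -0.4, -1.0]
grip_width: 0.85
```

{"name": "step_arm", "arguments": {"commands": [[[0,-0.3,0],0],[[0,0,0],0]]}}

```text
time_s: 7.65
eef_pos: [560.6, 87.9, 269.2]
ee_rot: [0.489, 0.511, 0.489, -0.511]
force: [-0.1, -0.2, 0.3]
grip_width: 0.996
```

```bash
python3 - <<'E'
from h import *
from rig import ctrl
c=snap("wrist","w7")
cv2.imwrite("pics/w7c.png",cv2.resize(c["image"][0:300,180:380],None,fx=2,fy=2,interpolation=cv2.INTER_CUBIC))
s=ctrl.sense();M=rot(s["ee_rot"]);print(s["time_s"],s["eef_pos"],s["force"],np.degrees(np.arctan2(M[1,1],M[0,1])))
E
```

```text
7.7 [560.56553906  89.17017899 269.15620034] [-0.23412331  0.70300869  0.99166075] -2.392529212757185
```

View pics/w7c.png

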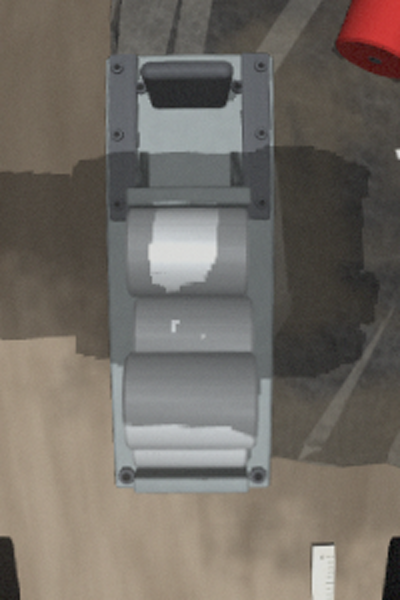

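```bash
python3 - <<'E'
from h import *
c=load("w7"); o=np.array([555,107]); t=np.radians(-2.5); Rm=np.array([[np.cos(t),np.sin(t)],[-np.sin(t),np.cos(t)]])
def A(x,y,z):
    p=plane(c,180+(x+.5)/2-.5,(y+.5)/2-.5,z,True); return p[:2].round(1),(Rm@(p[:2]-o)).round(1)
print("b3 ends",A(126,255,58),A(248,255,58)); print("b2 ends",A(134,328,58),A(252,326,58)); print("b4 ends",A(123,402,103),A(257,402,103))
print("b3/b2 seam",A(187,296,37),"b3 stop side",A(187,207,40))
print("cheek stop inner",A(187,203,61),"fixed in",A(187,468,57),"grip outer",A(187,62,92))
print("plate",A(115,488,11),A(271,486,11),A(107,56,11),A(273,56,11))
E
```

```text
b3 ends (array([523.6, 157.2]), array([-33.6,  48.7])) (array([587. , 154.1]), array([29.9, 48.4]))
b2 ends (array([525.5, 118.3]), array([-30.,  10.])) (array([587.8, 116.5]), array([32.4, 10.9]))
b4 ends (array([522.9,  89. ]), array([-31.3, -19.4])) (array([585.9,  86.2]), array([ 31.8, -19.4]))
b3/b2 seam (array([553.8, 132.2]), array([-2.3, 25.1])) b3 stop side (array([556.2, 181.6]), array([-2.1, 74.6]))
cheek stop inner (array([556.6, 182.4]), array([-1.6, 75.4])) fixed in (array([549.6,  38.6]), array([ -2.4, -68.6])) grip outer (array([560.3, 249.3]), array([ -1. , 142.4]))
plate (array([500.7,  10.6]), array([-50. , -98.7])) (array([601. ,   7.6]), array([ 50.3, -97.3])) (array([512.3, 280.5]), array([-50.2, 171.5])) (array([610.6, 275.5]), array([ 48.2, 170.7]))
```

The row is closed (seam at cradle y 25, stop face at 75) and the ends are in line within 2 mm. Next is blank A, at (475,-181).

{"name": "step_arm", "arguments": {"commands": [[[-0.3,-0.96,0],0],[[-0.3,-0.96,0],0],[[-0.3,-0.96,0],0],[[-0.3,-0.96,0],0],[[-0.3,-0.96,0],0]], "gripper": -1}}

```text
time_s: 8.2
eef_pos: [500.4, -103.0, 269.2]
ee_rot: [0.49, 0.51, 0.49, -0.509]
force: [1.3, 0.8, 1.0]
grip_width: 1.001
```

{"name": "step_arm", "arguments": {"commands": [[[-0.3,-0.96,0],0],[[-0.3,-0.96,-0.8],0],[[0,0,-0.8],0],[[0,0,-0.8],0],[[0,0,0],0]]}}

```text
time_s: 8.7
eef_pos: [475.9, -176.9, 170.6]
ee_rot: [-0.487, -0.509, -0.493, 0.51]
force: [0.8, 0.8, 0.7]
grip_width: 0.997
```

{"name": "step_arm", "arguments": {"commands": [[[0,0,0],0],[[0,0,0],0]]}}

```text
time_s: 8.9
eef_pos: [477.9, -178.7, 175.7]
ee_rot: [0.491, 0.51, 0.489, -0.51]
force: [-0.1, 0.5, -0.1]
grip_width: 1.001
```

```bash
python3 - <<'E'
from h import *
from rig import ctrl
c=snap("wrist","w8")
s=ctrl.sense();M=rot(s["ee_rot"]);print(s["time_s"],s["eef_pos"],s["force"],np.degrees(np.arctan2(M[1,1],M[0,1])))
E
```

```text
8.95 [ 477.77685185 -178.74975035  175.65177629] [-0.00430147 -0.77844974 -0.51938718] -2.2883946326519933
```

View pics/w8.png

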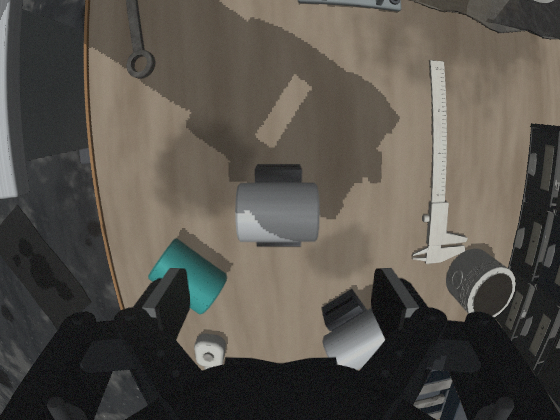

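```bash
python3 - <<'E'
from h import *
c=load("w8")
a=cv2.resize(c["image"][150:260,220:340],None,fx=5,fy=5,interpolation=cv2.INTER_CUBIC);cv2.imwrite("pics/w8c.png",a)
P=np.array([plane(c,*p,47.,True) for p in[(238,184),(318,183),(318,242),(238,244)]]);print(P.round(1),P.mean(0))
E
```

```text
[[ 443.9 -154.8   47. ]
 [ 508.8 -156.7   47. ]
 [ 508.4 -207.9   47. ]
 [ 439.8 -206.9   47. ]] [ 475.22504335 -181.57395548   47.        ]
```

View pics/w8c.png

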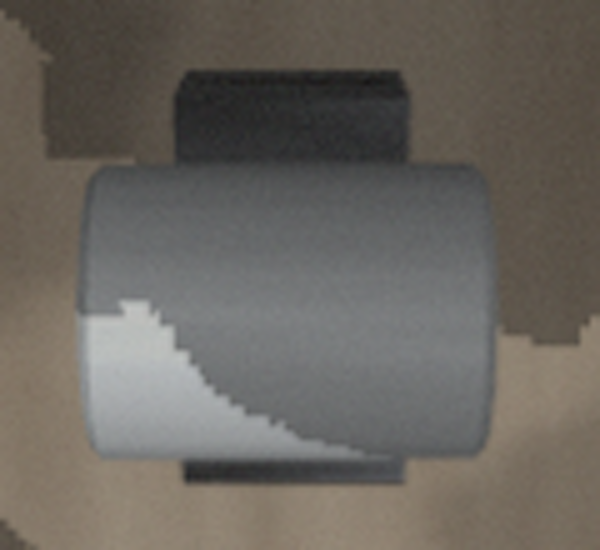

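{"name": "step_arm", "arguments": {"commands": [[[-0.06,-0.06,-0.68],0],[[0,0,-0.68],0],[[0,0,-0.68],0],[[0,0,-0.68],0],[[0,0,-0.68],0]]}}

```text
time_s: 9.45
eef_pos: [475.3, -181.6, 38.2]
ee_rot: [0.491, 0.51, 0.489, -0.51]
force: [0.5, 0.5, -0.5]
grip_width: 0.999
```

{"name": "step_arm", "arguments": {"commands": [[[0,0,0],0],[[0,0,0],0]]}}

```text
time_s: 9.65
eef_pos: [475.2, -181.6, 39.2]
ee_rot: [0.49, 0.51, 0.489, -0.51]
force: [0.7, -0.1, 1.2]
grip_width: 1.004
```

```bash
python3 - <<'E'
from h import *
from rig import ctrl
c=snap("wrist","w9");c2=snap("scene","s9")
cv2.imwrite("pics/s9c.png",cv2.resize(c2["image"][200:360,180:400],None,fx=3.5,fy=3.5,interpolation=cv2.INTER_CUBIC))
s=ctrl.sense();M=rot(s["ee_rot"]);print(s["time_s"],s["eef_pos"],s["force"])
E
```

```text
9.75 [ 475.45224325 -181.85102993   39.75735588] [ 0.06681081 -0.19039694 -0.89928555]
```

View pics/w9.png

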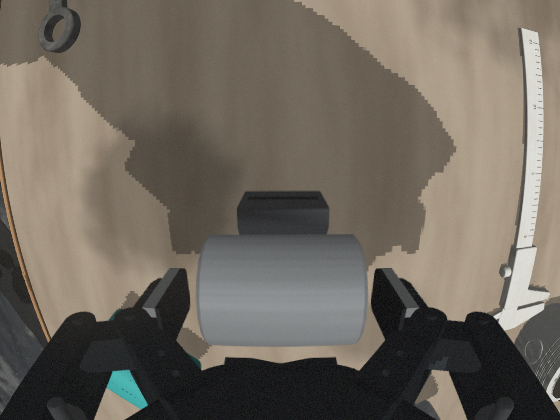

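View pics/s9c.png

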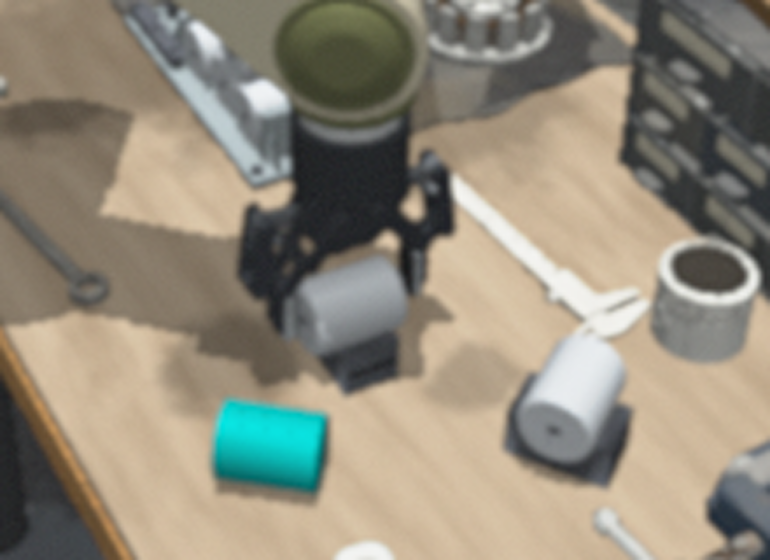

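The blank sits centred between the open pads at (282,290). Now I close on it.

{"name": "step_arm", "arguments": {"commands": [[[0,0,0],0],[[0,0,0],0],[[0,0,0],0],[[0,0,0],0],[[0,0,0],0]], "gripper": 1, "force": 60}}

```text
time_s: 10.25
eef_pos: [475.0, -181.7, 39.3]
ee_rot: [0.49, 0.51, 0.489, -0.51]
force: [-1.5, 0.6, 8.7]
grip_width: 0.753
```

{"name": "step_arm", "arguments": {"commands": [[[0,0,0.2],0],[[0,0,0.5],0],[[0,0,0.7],0],[[0,0,0.7],0],[[0,0,0.7],0]]}}

```text
time_s: 10.75
eef_pos: [474.1, -181.1, 151.4]
ee_rot: [-0.49, -0.51, -0.49, 0.51]
force: [0.1, 0.3, -3.3]
grip_width: 0.753
```

```bash
python3 - <<'E'
from h import *
from rig import ctrl
c=snap("wrist","w10")
s=ctrl.sense();M=rot(s["ee_rot"]);print(s["time_s"],s["eef_pos"],s["force"],s["grip_width"])
E
```

```text
10.8 [ 475.82865407 -182.12299564  155.88800187] [ 2.45653817 -1.24398496  3.05028644] 0.7534727832337854
```

View pics/w10.png

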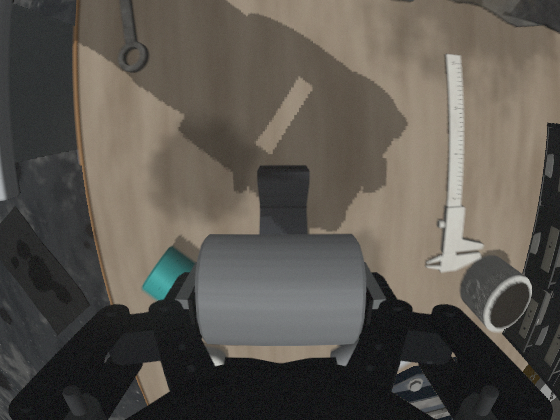

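Held, at opening 0.753 (64 mm, matching the 65 mm length), with no slip seen. I'll carry it to above the gap, target (556,133).

{"name": "step_arm", "arguments": {"commands": [[[0.1,0.4,0.5],0],[[0.2,0.8,0.5],0],[[0.22,0.85,0],0],[[0.22,0.85,0],0],[[0.22,0.85,0],0]]}}

```text
time_s: 11.3
eef_pos: [512.7, -29.8, 190.0]
ee_rot: [-0.49, -0.51, -0.49, 0.51]
force: [0.9, -0.0, -3.0]
grip_width: 0.752
```

{"name": "step_arm", "arguments": {"commands": [[[0.22,0.85,0],0],[[0.22,0.85,0],0],[[0.22,0.85,0],0],[[0.22,0.8,0],0],[[0.15,0.5,0],0]]}}

```text
time_s: 11.8
eef_pos: [553.8, 124.9, 189.8]
ee_rot: [-0.49, -0.51, -0.49, 0.51]
force: [0.1, -0.4, -3.9]
grip_width: 0.752
```

{"name": "step_arm", "arguments": {"commands": [[[0.1,0.2,0],0],[[0,0,0],0],[[0,0,0],0]]}}

```text
time_s: 12.1
eef_pos: [557.8, 129.8, 189.8]
ee_rot: [-0.489, -0.51, -0.49, 0.51]
force: [-0.4, -0.2, -2.9]
grip_width: 0.76
```

```bash
python3 - <<'E'
from h import *
from rig import ctrl
c=snap("wrist","w11");c2=snap("scene","s11")
s=ctrl.sense();M=rot(s["ee_rot"]);print(s["time_s"],s["eef_pos"],s["force"],s["grip_width"],np.degrees(np.arctan2(M[1,1],M[0,1])))
E
```

```text
12.2 [557.87760153 129.61693641 189.93949199] [-0.12294784 -0.65995778 -2.71487379] 0.7503413702007548 -2.419413209613326
```

View pics/w11.png

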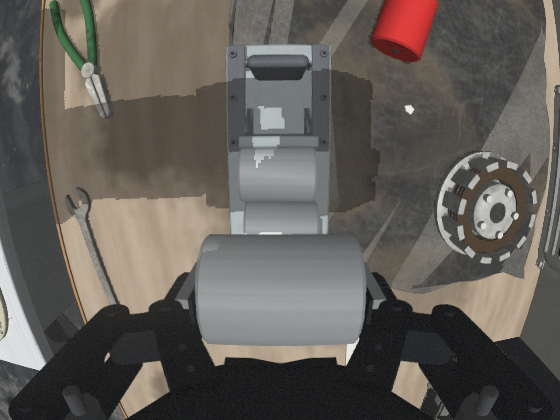

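View pics/s11.png

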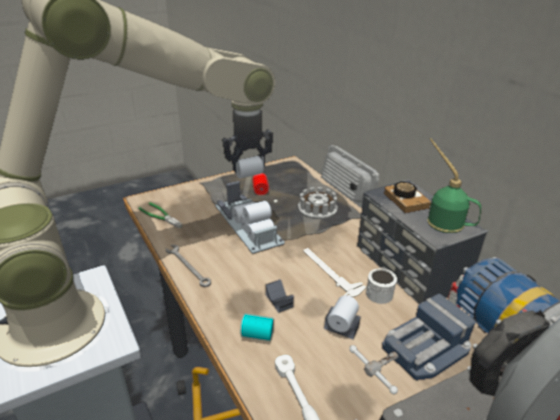

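```bash
python3 - <<'E'
from h import *
c=load("w11")
o,d1=ray(c,282,234.5,True);_,d2=ray(c,282,346,True)
ang=np.arccos(d1@d2); b=(d1+d2)/np.linalg.norm(d1+d2); D=25/np.sin(ang/2); print("dist",D,"axis",o+b*D, "TCP 557.9,129.6,189.9")
for u,v in[(196,290),(366,290)]:print(plane(c,u,v,189.9+5.6+15,True))
E
```

```text
dist 146.54370839407017 axis [557.65957507 129.36930829 192.31513028] TCP 557.9,129.6,189.9
[524.24558709 140.44041812 210.5       ]
[590.95349605 137.60339201 210.5       ]
```

{"name": "step_arm", "arguments": {"commands": [[[-0.04,0.08,-0.6],0],[[0,0,-0.7],0],[[0,0,-0.7],0],[[0,0,-0.5],0],[[0,0,-0.1],0]]}}

```text
time_s: 12.7
eef_pos: [555.2, 133.0, 83.8]
ee_rot: [-0.488, -0.509, -0.49, 0.512]
force: [-0.8, 1.5, -3.7]
grip_width: 0.756
```

{"name": "step_arm", "arguments": {"commands": [[[0,0,0],0],[[0,0,0],0]]}}

```text
time_s: 12.9
eef_pos: [557.1, 133.6, 87.2]
ee_rot: [0.49, 0.511, 0.489, -0.51]
force: [-0.5, 0.6, -3.0]
grip_width: 0.756
```

```bash
python3 - <<'E'
from h import *
from rig import ctrl
c2=snap("scene","s12")
cv2.imwrite("pics/s12c.png",cv2.resize(c2["image"][120:265,180:345],None,fx=4.5,fy=4.5,interpolation=cv2.INTER_CUBIC))
s=ctrl.sense();M=rot(s["ee_rot"]);print(s["time_s"],s["eef_pos"],s["force"],s["grip_width"])
E
```

```text
12.95 [557.12498141 133.69685512  87.29626746] [-0.56294399  0.73029435 -3.55427618] 0.7492259655319391
```

View pics/s12c.png

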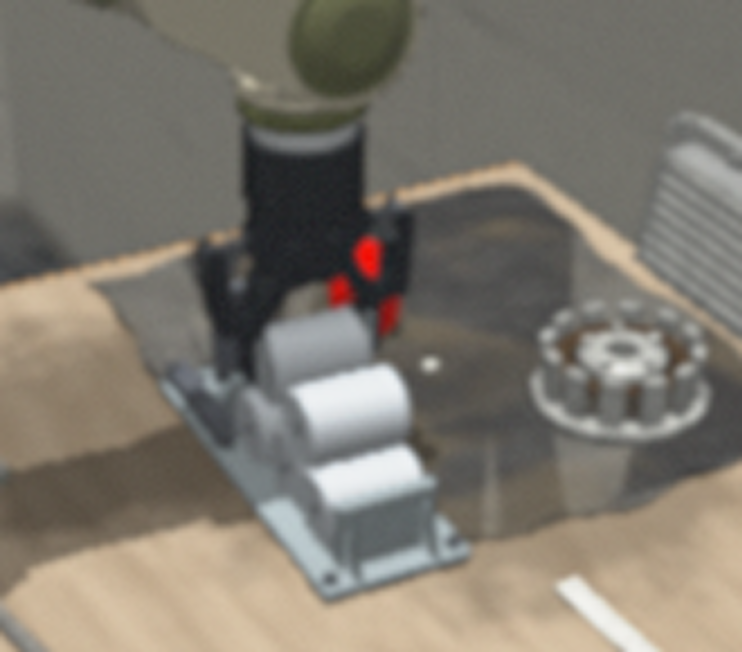

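{"name": "step_arm", "arguments": {"commands": [[[-0.02,-0.02,-0.1],0],[[0,0,-0.1],0],[[0,0,-0.05],0],[[0,0,0],0]]}}

```text
time_s: 13.35
eef_pos: [555.4, 133.1, 75.5]
ee_rot: [-0.489, -0.51, -0.49, 0.51]
force: [0.0, -0.3, -3.3]
grip_width: 0.748
```

{"name": "step_arm", "arguments": {"commands": [[[0,0,-0.03],0],[[0,0,0],0]]}}

```text
time_s: 13.55
eef_pos: [555.7, 133.1, 74.7]
ee_rot: [0.49, 0.51, 0.49, -0.51]
force: [0.2, 0.6, -3.6]
grip_width: 0.752
```

{"name": "step_arm", "arguments": {"commands": [[[0,0,-0.03],0],[[0,0,0],0]]}}

```text
time_s: 13.75
eef_pos: [555.8, 133.0, 74.5]
ee_rot: [0.49, 0.51, 0.49, -0.51]
force: [-3.1, -1.1, 5.6]
grip_width: 0.754
```

{"name": "step_arm", "arguments": {"commands": [[[0,0,-0.03],0],[[0,0,0],0]]}}

```text
time_s: 13.95
eef_pos: [555.9, 132.9, 74.4]
ee_rot: [0.49, 0.51, 0.489, -0.51]
force: [-7.3, -2.4, 15.0]
grip_width: 0.756
```

Contact made at TCP z 74.4 (73.4 expected). I'll ease off, release and rise.

{"name": "step_arm", "arguments": {"commands": [[[0,0,0.03],0],[[0,0,0],0]]}}

```text
time_s: 14.15
eef_pos: [555.9, 133.0, 74.5]
ee_rot: [0.49, 0.51, 0.489, -0.51]
force: [-2.6, -1.9, 8.3]
grip_width: 0.752
```

{"name": "step_arm", "arguments": {"commands": [[[0,0,0],0],[[0,0,0],0],[[0,0,0],0],[[0,0,0],0]], "gripper": -1}}

```text
time_s: 14.55
eef_pos: [555.6, 133.1, 73.4]
ee_rot: [0.49, 0.51, 0.49, -0.51]
force: [0.5, 0.4, 0.1]
grip_width: 1.003
```

```bash
python3 - <<'E'
from h import *
from rig import ctrl
c=snap("wrist","w13");c2=snap("scene","s13")
cv2.imwrite("pics/s13c.png",cv2.resize(c2["image"][120:265,180:345],None,fx=4.5,fy=4.5,interpolation=cv2.INTER_CUBIC))
s=ctrl.sense();M=rot(s["ee_rot"]);print(s["time_s"],s["eef_pos"],s["force"],s["grip_width"])
E
```

```text
14.65 [555.60168229 133.09914013  73.38140139] [ 0.18041285 -0.08860542  0.00036084] 1.0009028979730101
```

View pics/w13.png

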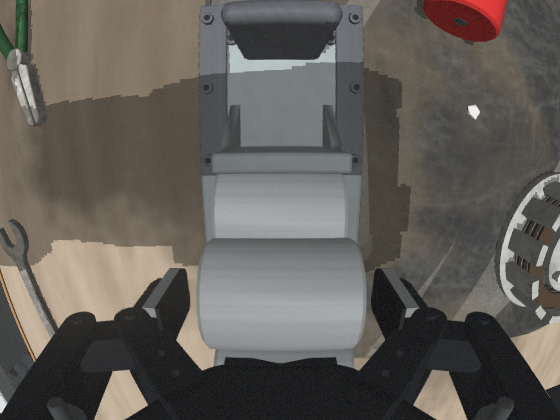

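View pics/s13c.png

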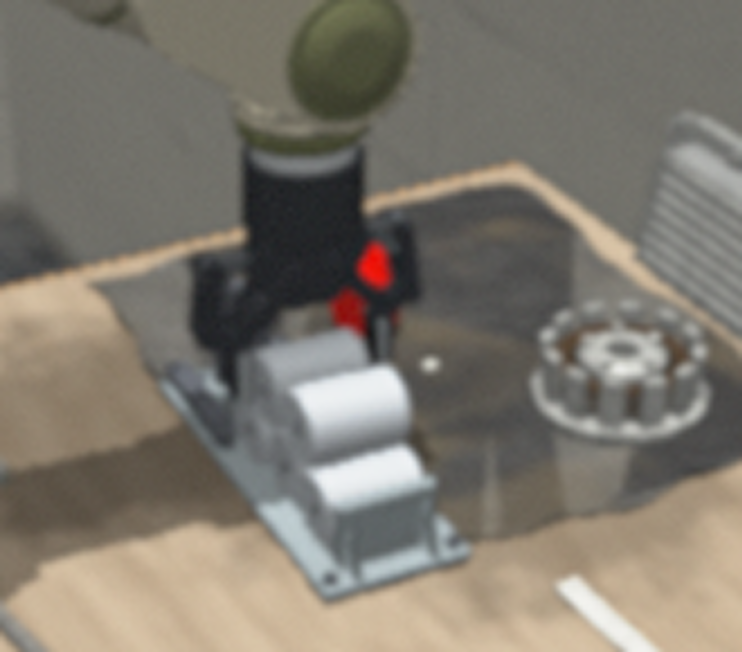

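The blank lies level with blank 4 in the gap. I'll rise and check from above.

{"name": "step_arm", "arguments": {"commands": [[[0,0,0.3],0],[[0,0,0.8],0],[[0,0,0.9],0],[[0,0,0.9],0],[[0,-0.4,0.9],0]]}}

```text
time_s: 15.15
eef_pos: [555.3, 118.1, 228.0]
ee_rot: [0.49, 0.51, 0.49, -0.509]
force: [1.1, -0.0, 0.4]
grip_width: 1.002
```

{"name": "step_arm", "arguments": {"commands": [[[0,-0.8,0.9],0],[[0,-0.3,0],0],[[0,0,0],0],[[0,0,0],0]]}}

```text
time_s: 15.55
eef_pos: [555.2, 73.5, 260.6]
ee_rot: [-0.489, -0.51, -0.49, 0.511]
force: [-0.7, 0.6, -0.9]
grip_width: 1.003
```

```bash
python3 - <<'E'
from h import *
from rig import ctrl
c=snap("wrist","w14")
cv2.imwrite("pics/w14c.png",cv2.resize(c["image"][0:300,180:380],None,fx=2,fy=2,interpolation=cv2.INTER_CUBIC))
s=ctrl.sense();M=rot(s["ee_rot"]);print(s["time_s"],s["eef_pos"],s["force"],np.degrees(np.arctan2(M[1,1],M[0,1])))
E
```

```text
15.6 [555.13367971  73.83363748 260.464626  ] [ 0.34682159 -0.0585486  -0.44967833] -2.321035388620168
```

View pics/w14c.png

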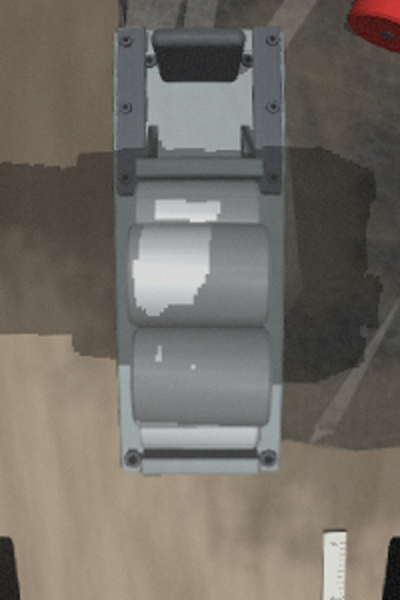

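```bash
python3 - <<'E'
from h import *
c=load("w14"); o=np.array([555,107]); t=np.radians(-2.5); Rm=np.array([[np.cos(t),np.sin(t)],[-np.sin(t),np.cos(t)]])
def A(x,y,z):
    p=plane(c,180+(x+.5)/2-.5,(y+.5)/2-.5,z,True); return (Rm@(p[:2]-o)).round(1)
print("5 ends",A(129,272,103),A(269,270,103),"sides",A(200,224,82),"seam",A(200,327,79),"4 ends",A(132,375,103),A(271,372,103), "4 low side",A(200,424,80))
print("stop in",A(200,178,61))
E
```

```text
5 ends [-31.5  27.1] [30.1 28.1] sides [-0.3 48.9] seam [-0.3 -0.6] 4 ends [-30.9 -19.4] [ 31.9 -17.9] 4 low side [ -0.2 -48.8]
stop in [-0.4 73. ]
```

{"name": "step_arm", "arguments": {"commands": [[[0,-0.98,0],0.02],[[0,-0.98,0],0.02],[[0,-0.98,0],0.02],[[0,-0.98,0],0.02],[[0,-0.98,0],0.02]]}}

```text
time_s: 16.1
eef_pos: [555.4, -123.3, 260.5]
ee_rot: [0.564, 0.426, 0.565, -0.426]
force: [0.1, 0.1, 0.7]
grip_width: 1.006
```

{"name": "step_arm", "arguments": {"commands": [[[0,-0.98,0],0.02],[[0,-0.98,0],0.02],[[0,-0.98,-0.4],0.02],[[0,-0.98,-0.8],0.02],[[0,-0.98,-0.8],0.02]]}}

```text
time_s: 16.6
eef_pos: [555.8, -318.4, 180.5]
ee_rot: [0.624, 0.333, 0.624, -0.333]
force: [0.7, 0.2, -0.6]
grip_width: 0.999
```

{"name": "step_arm", "arguments": {"commands": [[[0,0,0],0],[[0,0,0],0]]}}

```text
time_s: 16.8
eef_pos: [555.6, -317.4, 180.6]
ee_rot: [0.622, 0.334, 0.624, -0.334]
force: [0.4, 0.3, 1.2]
grip_width: 1.0
```

```bash
python3 - <<'E'
from h import *
from rig import ctrl
c=snap("wrist","w15")
s=ctrl.sense();M=rot(s["ee_rot"]);print(s["time_s"],s["eef_pos"],s["force"],np.degrees(np.arctan2(M[1,1],M[0,1])))
E
```

```text
16.85 [ 556.09766715 -316.91658828  182.06230107] [0.68962332 0.4797635  1.0533727 ] 33.68232818507394
```

View pics/w15.png

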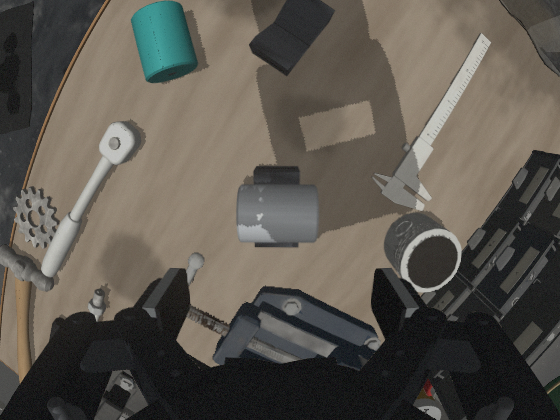

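```bash
python3 - <<'E'
from h import *
c=load("w15")
a=cv2.resize(c["image"][150:370,170:420],None,fx=3,fy=2.7,interpolation=cv2.INTER_CUBIC);cv2.imwrite("pics/w15c.png",a)
P=np.array([plane(c,*p,47.,True) for p in[(238,184),(317,183),(318,243),(238,243)]]);print(P.round(1),P.mean(0))
a=(P[1]+P[2]-P[0]-P[3])/2;print(np.degrees(np.arctan2(a[1],a[0])),np.linalg.norm(a))
for n,p in dict(piston=(388,245),pistont=(437,260),vL=(262,290),vR=(380,340),vmid=(240,330),screw=(195,265)).items(): print(n,[plane(c,*p,z,True)[:2].round(0) for z in (10,50)])
E
```

```text
[[ 513.1 -318.3   47. ]
 [ 567.2 -281.5   47. ]
 [ 598.5 -324.2   47. ]
 [ 540.4 -362.8   47. ]] [ 554.79680466 -321.68667368   47.        ]
33.920803612594575 67.62148641991791
piston [array([ 673., -295.]), array([ 652., -290.])]
pistont [array([ 735., -278.]), array([ 706., -275.])]
vL [array([ 592., -409.]), array([ 582., -389.])]
vR [array([ 748., -393.]), array([ 717., -375.])]
vmid [array([ 600., -468.]), array([ 589., -440.])]
screw [array([ 519., -424.]), array([ 518., -402.])]
```

View pics/w15c.png

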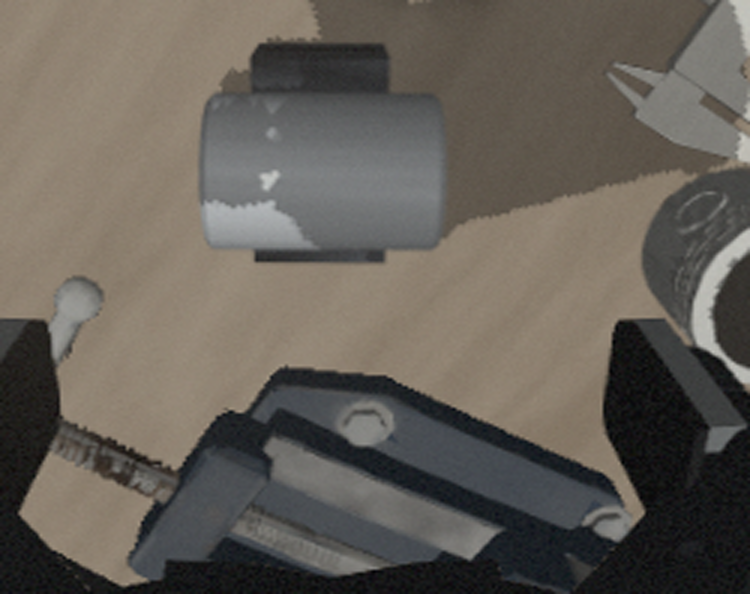

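Blank B is centred at (554.8,-321.7) with yaw 33.9, and the piston and vise are clear of the fingers. Going down.

{"name": "step_arm", "arguments": {"commands": [[[-0.03,-0.11,-0.71],0],[[0,0,-0.71],0],[[0,0,-0.71],0],[[0,0,-0.71],0],[[0,0,-0.71],0]]}}

```text
time_s: 17.35
eef_pos: [555.6, -321.0, 40.7]
ee_rot: [0.624, 0.333, 0.623, -0.333]
force: [0.6, -0.9, -0.7]
grip_width: 1.002
```

{"name": "step_arm", "arguments": {"commands": [[[0,0,0],0],[[0,0,0],0]]}}

```text
time_s: 17.55
eef_pos: [555.4, -321.7, 41.9]
ee_rot: [0.624, 0.333, 0.623, -0.334]
force: [0.5, -0.7, 1.1]
grip_width: 1.001
```

```bash
python3 - <<'E'
from h import *
from rig import ctrl
c=snap("wrist","w16")
s=ctrl.sense();M=rot(s["ee_rot"]);print(s["time_s"],s["eef_pos"],s["force"],np.degrees(np.arctan2(M[1,1],M[0,1])))
E
```

```text
17.6 [ 555.62636716 -322.25762817   42.57983466] [ 0.47892984 -0.46466656  0.17008701] 33.71105876487475
```

View pics/w16.png

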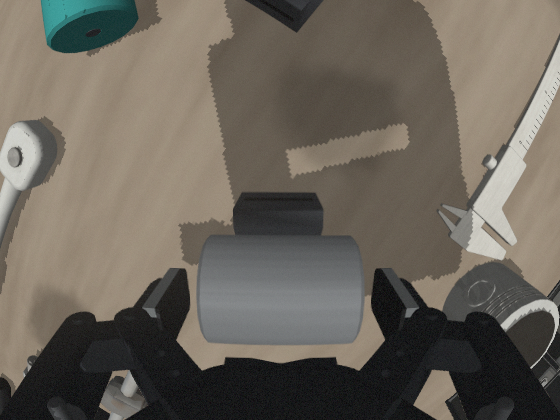

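{"name": "step_arm", "arguments": {"commands": [[[0,0,-0.05],0],[[0,0,0],0]]}}

```text
time_s: 17.8
eef_pos: [554.9, -322.5, 39.4]
ee_rot: [0.624, 0.334, 0.623, -0.334]
force: [-0.9, 0.7, -0.3]
grip_width: 0.998
```

{"name": "step_arm", "arguments": {"commands": [[[0,0,0],0],[[0,0,0],0],[[0,0,0],0],[[0,0,0],0],[[0,0,0],0]], "gripper": 1, "force": 60}}

```text
time_s: 18.3
eef_pos: [554.7, -322.5, 39.1]
ee_rot: [0.624, 0.334, 0.623, -0.334]
force: [-0.3, 1.1, 6.0]
grip_width: 0.755
```

{"name": "step_arm", "arguments": {"commands": [[[0,0,0.2],0],[[0,0,0.5],0],[[0,0,0.8],0],[[0,0,0.9],0],[[0,0,0.9],0]]}}

```text
time_s: 18.8
eef_pos: [554.0, -322.1, 171.3]
ee_rot: [0.623, 0.334, 0.624, -0.334]
force: [1.7, -0.5, -3.9]
grip_width: 0.751
```

```bash
python3 - <<'E'
from h import *
from rig import ctrl
c=snap("wrist","w17")
s=ctrl.sense();print(s["time_s"],s["eef_pos"],s["force"],s["grip_width"])
E
```

```text
18.85 [ 555.75450668 -323.54928316  178.37062262] [ 0.73470552 -0.82160262  4.21332624] 0.747901576334488
```

View pics/w17.png

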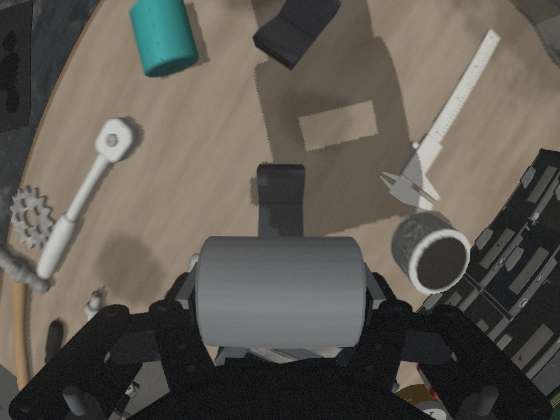

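{"name": "step_arm", "arguments": {"commands": [[[0,0.5,0.5],-0.018],[[0,0.9,0.3],-0.018],[[0,0.95,0],-0.018],[[0,0.95,0],-0.018],[[0,0.95,0],-0.018]]}}

```text
time_s: 19.35
eef_pos: [553.9, -150.8, 202.0]
ee_rot: [0.569, 0.419, 0.57, -0.419]
force: [0.5, -0.5, -3.0]
grip_width: 0.756
```

{"name": "step_arm", "arguments": {"commands": [[[0,0.95,0],-0.018],[[0,0.95,0],-0.018],[[0,0.95,0],-0.018],[[0,0.95,0],-0.018],[[0,0.95,0],-0.018]]}}

```text
time_s: 19.85
eef_pos: [553.9, 39.1, 202.1]
ee_rot: [0.505, 0.495, 0.505, -0.495]
force: [0.6, -0.7, -4.0]
grip_width: 0.757
```

{"name": "step_arm", "arguments": {"commands": [[[0,0.95,0],-0.021],[[0,0.6,0],0],[[0,0.2,0],0],[[0,0,0],0],[[0,0,0],0]]}}

```text
time_s: 20.35
eef_pos: [554.4, 106.6, 202.1]
ee_rot: [-0.489, -0.511, -0.489, 0.511]
force: [0.4, -0.7, -3.7]
grip_width: 0.753
```

```bash
python3 - <<'E'
from h import *
from rig import ctrl
c=snap("wrist","w18");c2=snap("scene","s18")
s=ctrl.sense();M=rot(s["ee_rot"]);print(s["time_s"],s["eef_pos"],s["force"],s["grip_width"],np.degrees(np.arctan2(M[1,1],M[0,1])))
o,d1=ray(c,282,236.5,True);_,d2=ray(c,282,347.5,True)
ang=np.arccos(d1@d2); b=(d1+d2)/np.linalg.norm(d1+d2); D=25/np.sin(ang/2); print("dist",D,"axis",o+b*D)
E
```

```text
20.45 [554.52138881 106.38371948 202.17282829] [-0.6881779   0.24068229 -3.39196994] 0.7532678799419865 -2.6113174294601884
dist 147.19734993468077 axis [554.22097339 105.19635198 204.46199383]
```

View pics/w18.png

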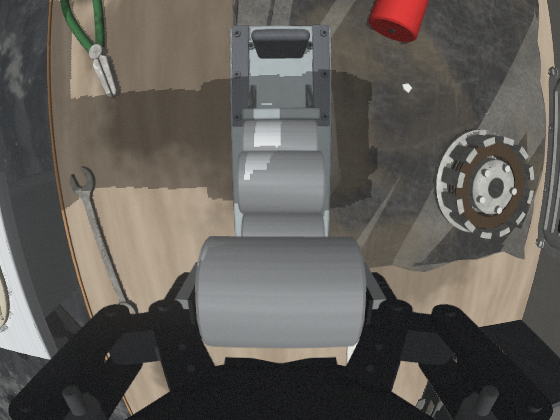

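View pics/s18.png

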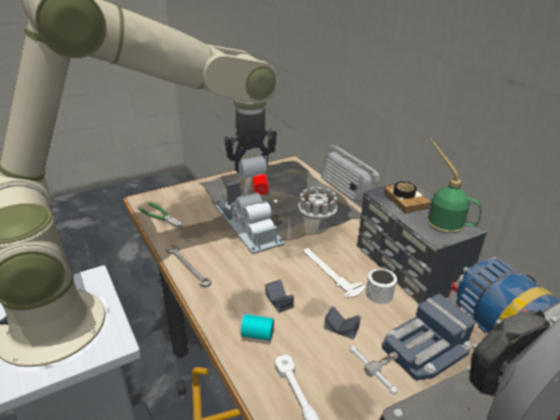

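The blank is held centred above the saddle. I'll lower it with a 2 mm correction in y.

{"name": "step_arm", "arguments": {"commands": [[[0.01,0.05,-0.5],0],[[0,0,-0.6],0],[[0,0,-0.5],0],[[0,0,-0.2],0],[[0,0,0],0]]}}

```text
time_s: 20.95
eef_pos: [554.6, 109.0, 129.6]
ee_rot: [-0.488, -0.511, -0.489, 0.512]
force: [0.6, 0.3, -3.7]
grip_width: 0.755
```

{"name": "step_arm", "arguments": {"commands": [[[0,0,0],0],[[0,0,0],0]]}}

```text
time_s: 21.15
eef_pos: [555.4, 109.5, 131.4]
ee_rot: [0.489, 0.511, 0.488, -0.51]
force: [0.4, 0.2, -3.2]
grip_width: 0.755
```

```bash
python3 - <<'E'
from h import *
from rig import ctrl
c2=snap("scene","s19")
cv2.imwrite("pics/s19c.png",cv2.resize(c2["image"][120:265,180:345],None,fx=4.5,fy=4.5,interpolation=cv2.INTER_CUBIC))
s=ctrl.sense();print(s["time_s"],s["eef_pos"],s["force"],s["grip_width"])
E
```

```text
21.2 [555.29684421 109.50987383 131.27836914] [-0.4465941   0.04872092 -3.31504185] 0.7543779908016908
```

View pics/s19c.png

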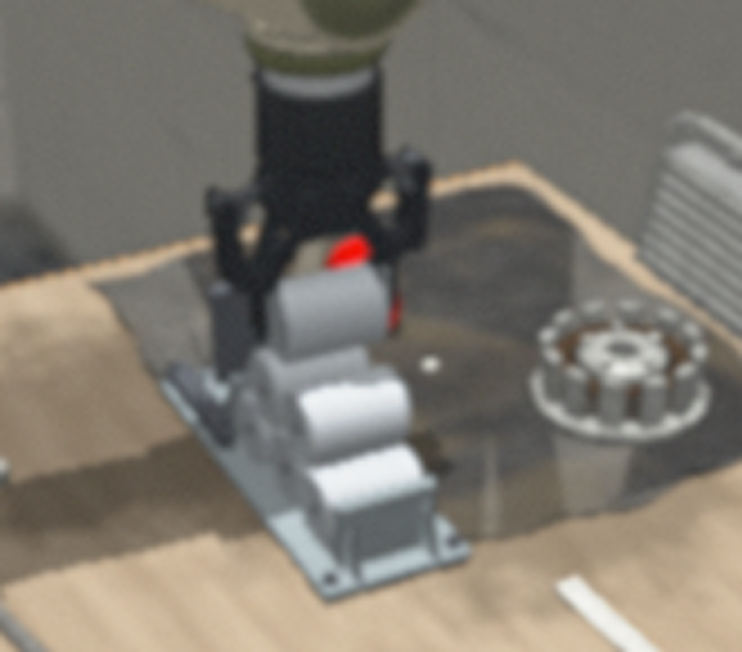

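{"name": "step_arm", "arguments": {"commands": [[[0,-0.03,-0.12],0],[[0,0,-0.1],0],[[0,0,-0.06],0],[[0,0,0],0]]}}

```text
time_s: 21.6
eef_pos: [554.6, 108.4, 118.5]
ee_rot: [-0.489, -0.511, -0.489, 0.511]
force: [-0.4, 0.3, -3.1]
grip_width: 0.754
```

{"name": "step_arm", "arguments": {"commands": [[[0,0,-0.03],0],[[0,0,0],0]]}}

```text
time_s: 21.8
eef_pos: [554.8, 108.5, 117.8]
ee_rot: [-0.489, -0.511, -0.489, 0.511]
force: [-0.0, -0.6, -3.9]
grip_width: 0.752
```

{"name": "step_arm", "arguments": {"commands": [[[0,0,-0.03],0],[[0,0,0],0]]}}

```text
time_s: 22.0
eef_pos: [555.0, 108.3, 117.2]
ee_rot: [0.489, 0.511, 0.489, -0.511]
force: [-1.5, -1.3, 2.3]
grip_width: 0.756
```

{"name": "step_arm", "arguments": {"commands": [[[0,0,-0.02],0],[[0,0,0],0]]}}

```text
time_s: 22.2
eef_pos: [555.1, 108.3, 117.0]
ee_rot: [0.489, 0.511, 0.489, -0.511]
force: [-3.9, -2.5, 8.0]
grip_width: 0.754
```

{"name": "step_arm", "arguments": {"commands": [[[0,0,0.01],0],[[0,0,0],0]]}}

```text
time_s: 22.4
eef_pos: [555.0, 108.3, 117.0]
ee_rot: [0.489, 0.511, 0.489, -0.511]
force: [-3.7, -2.1, 6.7]
grip_width: 0.752
```

```bash
python3 - <<'E'
from h import *
c2=snap("scene","s20"); c=snap("wrist","w20")
cv2.imwrite("pics/s20c.png",cv2.resize(c2["image"][120:265,180:345],None,fx=4.5,fy=4.5,interpolation=cv2.INTER_CUBIC))
E
```

```text
(no output)
```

View pics/s20c.png

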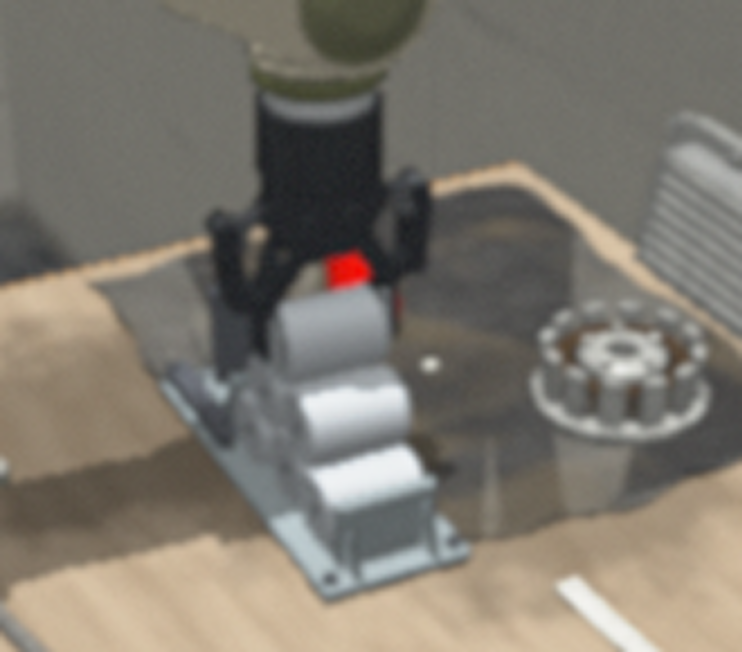

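View pics/w20.png

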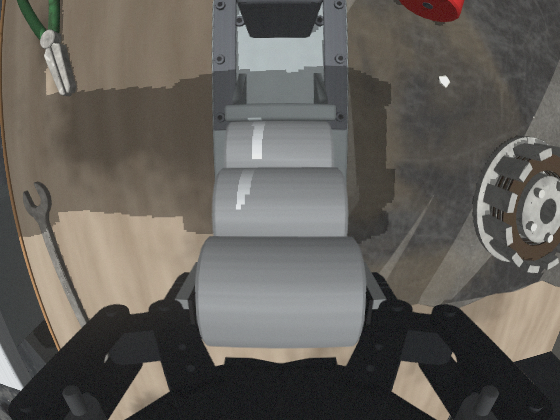

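Seated, with about 7–10 N of support, at the predicted height. Now I release.

{"name": "step_arm", "arguments": {"commands": [[[0,0,0],0],[[0,0,0],0],[[0,0,0],0],[[0,0,0],0],[[0,0,0],0]], "gripper": -1}}

```text
time_s: 23.0
eef_pos: [554.8, 108.4, 116.2]
ee_rot: [0.489, 0.511, 0.489, -0.511]
force: [0.0, 0.2, -0.0]
grip_width: 0.998
```

{"name": "step_arm", "arguments": {"commands": [[[0,0,0.3],0],[[0,0,0.7],0],[[0,0,0.9],0],[[0,0,0.9],0],[[0,0,0.9],0]]}}

```text
time_s: 23.5
eef_pos: [554.6, 108.4, 266.8]
ee_rot: [0.489, 0.511, 0.489, -0.511]
force: [1.1, 0.5, -1.0]
grip_width: 1.004
```

{"name": "step_arm", "arguments": {"commands": [[[0,-0.8,0],0],[[0,-0.8,0],0],[[0,0,0],0],[[0,0,0],0]]}}

```text
time_s: 23.9
eef_pos: [554.8, 44.2, 264.9]
ee_rot: [0.489, 0.511, 0.488, -0.511]
force: [-0.3, 0.0, -0.2]
grip_width: 0.999
```

```bash
python3 - <<'E'
from h import *
from rig import ctrl
c2=snap("scene","s21"); c=snap("wrist","w21"); snap("top","t21")
cv2.imwrite("pics/s21c.png",cv2.resize(c2["image"][120:265,180:345],None,fx=4.5,fy=4.5,interpolation=cv2.INTER_CUBIC))
cv2.imwrite("pics/w21c.png",cv2.resize(c["image"][0:300,180:380],None,fx=2,fy=2,interpolation=cv2.INTER_CUBIC))
s=ctrl.sense();print(s["time_s"],s["eef_pos"],s["force"],s["grip_width"])
E
```

```text
24.05 [554.7619889   45.25661819 264.51906258] [-0.4573814   0.58035086  0.20448464] 1.0067457956327301
```

View pics/s21c.png

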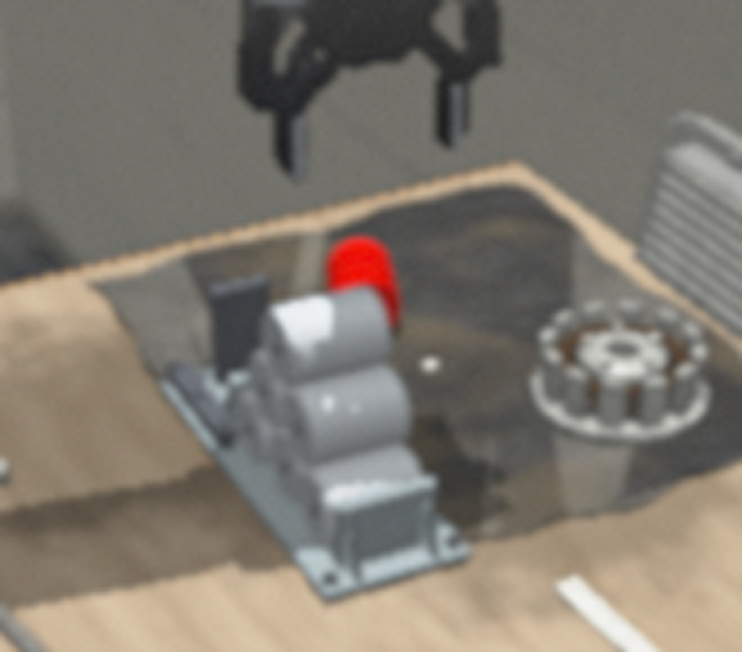

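View pics/w21c.png

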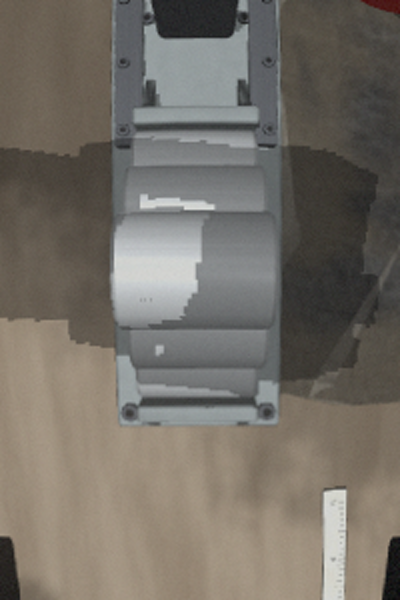

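View pics/t21.png

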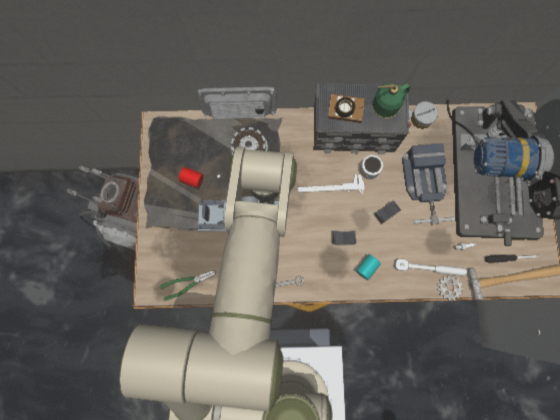

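```bash
python3 - <<'E'
from h import *
c=load("w21"); o=np.array([555,107]); t=np.radians(-2.5); Rm=np.array([[np.cos(t),np.sin(t)],[-np.sin(t),np.cos(t)]])
def A(x,y,z):
    p=plane(c,180+(x+.5)/2-.5,(y+.5)/2-.5,z,True); return (Rm@(p[:2]-o)).round(1)
o2,d1=ray(c,180+194/2,212/2,True);_,d2=ray(c,180+194/2,328/2,True)
ang=np.arccos(d1@d2);b=(d1+d2)/np.linalg.norm(d1+d2)
p=o2+b*(122-o2[2])/b[2]; print("top axis at z122",Rm@(p[:2]-o), "diam check height",(o2+b*25/np.sin(ang/2))[2])
print("top ends",A(112,268,146),A(275,266,146),"stop inner",A(195,124,61), "b5 side",A(195,167,82),"b4 low side",A(195,367,80))
E
```

```text
top axis at z122 [-1.03995568 -0.57750551] diam check height 114.40548437376009
top ends [-32.3   1.7] [29.8  2.3] stop inner [-1.2 73.1] b5 side [-1.1 47.9] b4 low side [ -1.4 -49.5]
```

```bash
python3 - <<'E'
from rig import ticket
print(ticket.finish_job())
E
```

```text
the job is handed in; nothing more can be done
None
```

I built the 3-2-1 pyramid and handed the job in at about 24 s of the 70 s allowed; no verdict came back.

**What I did:**
- **Stop:** I pushed it home with the closed fingers, until the force climbed to 19 N with no further movement. That was at TCP y 262.5, against 263 predicted.
- **Blanks:** I gripped each grey blank across its ends and lowered it until the force showed contact. One went into the open second-layer gap and the other into the top saddle.

**Last checks (in the cradle frame):**
- **Top blank:** its centre is at about x -1, y -0.6 mm.
- **Second layer:** the two blanks touch near y 0, and their ends are within about 1 mm of centre. I did not remeasure their ends after placing the top blank.
- **Bottom row:** ends within about 2 mm after the push, closed at y 25. Not remeasured after that.
- **Surroundings:** the caliper, pliers, clutch basket and piston look unmoved in the last overhead picture. The gripper is open and well clear of the stack.

**Readings that disagreed:**
- **Stop face:** it read 75.4 mm right after the push, then 73 mm in the later two pictures, against 75 nominal. I put this down to picking a slightly different edge.
- **Top blank height:** a crude estimate from its apparent width gave 114 mm above the bench, against 122 expected. That method is weak. The arm met contact at TCP z 117.2, about 1 mm above what a seated blank should give, and the side view shows it nested.

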